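# Show the twin electrode to the inspection camera

### The job

Make the spot welder safe by pressing three keys on its keypad fully down, one at a time: the round key, then the square key, then the long key. Then lift the electrode holder with two copper rods out of its nest and show it to the inspection camera for a wear check: the two rod tips 80 mm in front of the lens and centred on its line of sight, the rods pointing straight into the lens (tilted up along that line), the holder right side up and not leaning sideways. Finish while holding it still there in the air; do not touch the camera, and leave the other holders and everything else on the bench where they are.

Things in the scene. Friction and masses are not known exactly. Their poses are not given: they have to be found in the camera images.
- twin_grip (a point): the electrode holder with TWO copper rods (88 x 34 x 44 mm high, about 0.2 kg): centre of its steel web, 26 mm above the underside. Web: upright plate 44 long (x), 12 thick (y), free from 8 to 44 mm (the top); grasp across the 12. Under it a foot 56 x 24 x 8; at x +22 to +32 a head 34 wide with the rods. Axes: x from web to rod tips, z up out of its top
- twin_tip (a point): midway between the ends of the two copper rods (9 mm thick, 22 mm apart, along x), 58 mm from twin_grip along +x at the same height; same axes as twin_grip
- thick_grip (a point): web centre of another holder of the same make, with one thick rod (18 mm); to be left in its nest
- thin_grip (a point): web centre of another holder of the same make, with one thin rod (9 mm); to be left in its nest
- fixture: dark steel block 130 (x) x 250 (y) mm, 16 high, fixed; origin at the centre of its underside. Three nests along its y, 75 mm apart, in any order; in each a holder stands on the block's top between rails and stops up to 8 mm high (2 mm play), rods along the block's +x
- key_round_top (a point): centre of the top of the round key (28 mm across) on the keypad, a fixed black box 120 (x) x 190 (y) mm, 40 high. Three white keys in a row along its y, 53 mm apart, in any order, tops 12 mm above the box; x, y along the box, z up
- key_square_top (a point): centre of the top of the square key (27 x 27 mm)
- key_long_top (a point): centre of the top of the long key (56 x 22 mm)
- key_round (a joint): how far the round key is pressed down, 0 to 0.006 m; spring, 1.5 N to start and 4.5 N at the stop; comes back up when let go; counts as pressed beyond 0.004
- key_square (a joint): the same for the square key
- key_long (a joint): the same for the long key
- lens (a point): centre of the front glass of the inspection camera: 40 mm lens ring on a white head 44 x 44 x 60 mm, on a fixed pillar (95 mm behind the glass, 350 high, base 110 across). It looks along this point's -x, towards the robot and down at 15 to 31 degrees; x points into the camera, y is level
- focus (a point): the point in the air on the camera's line of sight 80 mm in front of the glass, about 0.24 to 0.29 m above the table; same axes as lens. A holder shown correctly has its tip point here and its own axes parallel to these
- cam: the inspection camera's base, pillar and head; origin at the centre of the base's underside
- brush: a small wooden-handled brush, 150 mm long, bystander
- collar: a steel ring, 44 mm across, 16 mm high, bystander; origin at the centre of its underside
- jar: a white jar, 60 mm across, 75 mm high, bystander; origin at the centre of its underside
- gauge: a steel gauge block 50 x 30 x 22 mm, bystander; origin at the centre of its underside
- cup: an aluminium cup, 68 mm across, 80 mm high, bystander; origin at the centre of its underside
- pedal: a grey foot pedal 120 x 90 mm, 40 mm high, bystander; origin at the centre of its underside

How it is judged:
By the outcome, as a careful person would: the job done as asked, in the order asked, and still so for the second after the job is handed in, while the arm keeps its last pose, push and grip.
It also fails if it takes over 58 s, if anything falls off the work surface, if the arm or the gripper's body presses on something with over 40 N, if the wrist force passes 120 N, or if a joint passes its speed limit or range.

### The arm

A 6-joint arm with a two-finger parallel gripper is mounted at the origin on the work surface. World frame = base frame: x ahead of the robot, y to its left, z up, the work surface at z = 0. Lengths are in m, angles in rad, forces in N, time in s.
With the tool pointing down it reaches from about 0.375 to 0.825 m from the base axis. Payload 5.5 kg.
Tool frame: the origin (TCP) lies at the very end of the fingers, on their centre line; the grasp point (between the pads) lies behind it (bot.pinch_z is the z of the grasp point in the tool frame, in m); z points along the fingers, y is the direction in which the jaws open and shut (so a half turn about z gives the same grasp; the last joint's range is limited). The gripper opens to 85 mm and grips with 20 to 120 N. Pads are 22 mm wide; open, the fingers measure 114 mm over their backs; the gripper's body (76 mm by 85 mm) begins 54 mm behind the grasp point. The pads swing forward as they close: fully open they stand 13 mm farther back than shut.
Start: joints at [1.204, 0.314, -0.047, 1.21, 0, 1.571], TCP at [0.215, 0.56, 0.231] pointing down, gripper open.
Joint ranges: [-2.67, 2.67], [-0.69, 1.73], [-1.03, 1.25], [-2.08, 2.16], [-1.42, 1.45], [-3.14, 3.14]. Speed limits (rad/s): [2.39, 2.39, 3.01, 3.14, 3.14, 3.14].

### API

Orientations are given as a unit quaternion [w, x, y, z].
In Python, from rig import bot gives the robot as it stands.
- The arm moves only by the tool drive_tool, never from a script. Its argument "targets" is a list of rows, each an object of numbers: "dx", "dy", "dz": the shift along the tool's x, y, z in mm; "ax", "ay", "az": the turn, a rotation vector about the tool's x, y, z in rad. A call has 1 to 20 rows; each row is the pose to reach, as a shift and turn from the pose commanded when the call began, along the tool's axes at that moment; what a row does not reach only later rows make up. A row lasts 1/12 s, in which the tool goes at most 41.7 mm and 7.16 degrees, less where a joint would pass 70% of its speed; a pose out of reach is approached as far as the arm can. A call with a gripper value outside its range is refused whole. "grip" is the finger opening in mm, from 0 to 85.4, set as the call begins (left out, the last holds). The fingers move at their own pace and stop on an object; "grip_force" is the grip in N (left out, the last holds). Time passes only in rows, so rows that repeat a pose let the fingers close. It gives the time, the measured TCP pose, the force and the opening at its end, in the units of the state.
- bot.observe(): the state, without advancing time (a new reading comes with each control period).
- bot.capture(name): name is "scene" or "top"; returns a dict with "img" (400x640x3 uint8, red, green, blue), "range_z" (400x640 float32, m along the optical axis (not along the pixel's ray), 0 where there is no reading), "mtx" (3x3 intrinsics, pixels), "dist_coeffs" ([k1, k2, p1, p2, k3] as OpenCV has them; the pictures are not rectified), "R" (3x3) and "t" (3): a world point X has camera coordinates R X + t. Camera axes: x right, y down, z forward; pixel columns grow to the right and rows downward; lengths in m; the calibration is good to about 2 mm. A picture is of the moment at which its call begins.
- bot.sign_off(): hands the job in, once; it reports no verdict.
The state is a dict: "time": time; "joint_pos": joint angles; "qvel": joint speeds; "effort": joint torques, N m; "eef_pos": TCP position; "orientation": TCP orientation; "wrist_force": force on the tool from outside, world axes, zero at the start; "ft_torque": the same for the moment, N m; "grip_width": finger opening in m.
Only numpy, scipy, OpenCV 4.12 (cv2) and the standard library are available. Lean on these libraries where they do the work, as an engineer would, in place of code of your own. Each camera call takes 0.05 s, during which the arm holds its last target.

## Working session

There is one attempt and no reset: what is moved stays moved. The work goes in short steps, Python scripts to look and compute and a tool call to move; the robot and the scene stay as the last step left them, time stands still between calls to the robot, and variables do not carry over. Pictures are saved under pics/ and viewed, and the job is handed in when it is done.

Besides the shell and the picture viewer there is one more tool, called after ">>>" by a JSON object that holds its "name" and its "arguments". drive_tool: Moves the arm, as the interface text tells. Its arguments: {"type":"object","properties":{"targets":{"type":"array","items":{"type":"object","properties":{"dx":{"type":"number"},"dy":{"type":"number"},"dz":{"type":"number"},"ax":{"type":"number"},"ay":{"type":"number"},"az":{"type":"number"}}}},"grip":{"type":"number"},"grip_force":{"type":"number"}},"required":["targets"]}

```bash
ls; mkdir -p pics; python3 - <<'E'
from rig import bot
import cv2,numpy as np,pickle
print(bot.observe(), bot.pinch_z)
for n in ("scene","top"):
    c=bot.capture(n); pickle.dump(c,open(n+"0.pkl","wb"))
    cv2.imwrite(f"pics/{n}0.png",c["img"][:,:,::-1])
    print(n,c["mtx"],c["dist_coeffs"],c["R"],c["t"],-c["R"].T@c["t"])
E
```

```text
pics
{'time': 0.0, 'joint_pos': array([ 1.20404645e+00,  3.14240570e-01, -4.80799373e-02,  1.21020858e+00,
       -3.77048347e-05,  1.57078951e+00]), 'qvel': array([-0.00116598,  0.00115892, -0.00201772, -0.00039207,  0.0012455 ,
       -0.00047905]), 'effort': array([-3.60939332e-03, -5.39592004e+01,  3.39750016e+01,  1.92527514e-02,
       -6.39658566e-07,  6.33350737e-06]), 'eef_pos': array([0.21495196, 0.55954827, 0.23042548]), 'orientation': array([-1.39449797e-04,  1.82345521e-01,  9.83234133e-01, -8.55289891e-04]), 'wrist_force': array([ 0.04482336,  0.06941864, -0.07415309]), 'ft_torque': array([-0.01539839,  0.01525624, -0.00199412]), 'grip_width': 0.08536414021685292} -0.0187
scene [[428.8021078    0.         322.53965555]
 [  0.         428.8021078  195.80367124]
 [  0.           0.           1.        ]] [-0.03980936  0.          0.          0.          0.        ] [[-0.75958545  0.65030756 -0.01140284]
 [ 0.49936305  0.57186379 -0.65085202]
 [-0.41673311 -0.50007188 -0.75911898]] [ 0.41820414 -0.12790632  1.81961162] [1.13982588 0.71112028 1.30282235]
top [[463.08489352   0.         325.77855664]
 [  0.         463.08489352 198.43442576]
 [  0.           0.           1.        ]] [0.03543248 0.         0.         0.         0.        ] [[ 0.02515426 -0.99967854 -0.00317556]
 [-0.99052257 -0.02449457 -0.13514829]
 [ 0.13502706  0.00654502 -0.99082029]] [-0.01380953  0.55613412  1.65368286] [ 0.32791884 -0.01100621  1.71361926]
```

View pics/scene0.png

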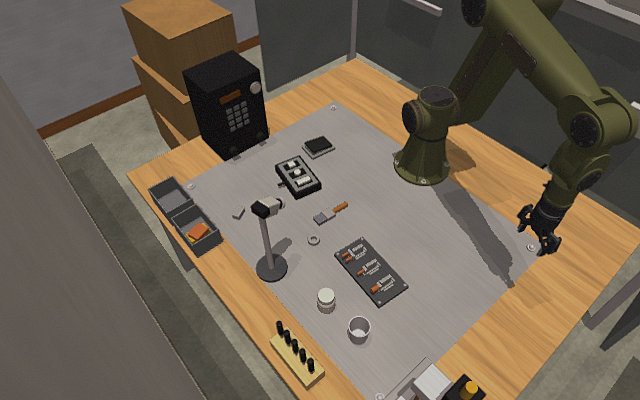

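View pics/top0.png

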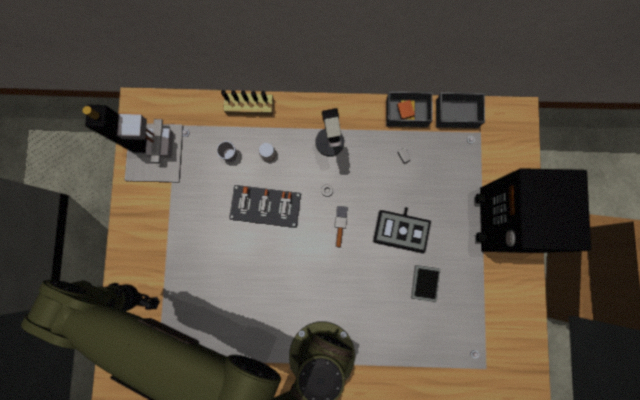

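The scene view shows the keypad near (298,177), the fixture near (370,270) and the camera at (268,208). In the top view they are near (402,230), (265,205) and (331,130). Next I'll zoom in.

```bash
cat > h.py <<'E'
import cv2,numpy as np,pickle
def load(n): return pickle.load(open(n+".pkl","rb"))
def ray(c,px):
    p=cv2.undistortPoints(np.array(px,float).reshape(-1,1,2),c["mtx"],c["dist_coeffs"]).reshape(-1,2)
    d=np.c_[p,np.ones(len(p))]@c["R"]
    return -c["R"].T@c["t"],d
def onplane(c,px,z):
    o,d=ray(c,px); s=(z-o[2])/d[:,2]; return o+d*s[:,None]
def proj(c,X):
    return cv2.projectPoints(np.array(X,float).reshape(-1,1,3),cv2.Rodrigues(c["R"])[0],c["t"],c["mtx"],c["dist_coeffs"])[0].reshape(-1,2)
def cloud(c):
    h,w=c["range_z"].shape
    u,v=np.meshgrid(np.arange(w),np.arange(h))
    p=cv2.undistortPoints(np.stack([u,v],-1).reshape(-1,1,2).astype(float),c["mtx"],c["dist_coeffs"]).reshape(-1,2)
    z=c["range_z"].reshape(-1,1)
    P=(np.c_[p,np.ones(len(p))]*z-c["t"])@c["R"]
    P[z[:,0]==0]=np.nan
    return P.reshape(h,w,3)
def crop(c,x0,y0,x1,y1,s,fn):
    im=cv2.resize(c["img"][y0:y1,x0:x1,::-1],None,fx=s,fy=s,interpolation=cv2.INTER_CUBIC)
    cv2.imwrite(fn,im)
E
python3 - <<'E'
from h import *
t=load("top0");s=load("scene0")
a=[(t,225,180,305,230,8),(t,370,200,435,255,8),(s,330,230,415,310,7),(s,270,150,330,200,9),(t,310,100,350,160,8),(s,240,190,300,285,6)]
tiles=[]
for i,(c,x0,y0,x1,y1,k) in enumerate(a): crop(c,x0,y0,x1,y1,k,f"pics/c{i}.png")
def stack(l,fn):
    ims=[cv2.imread(f"pics/c{i}.png") for i in l]; W=max(i.shape[1] for i in ims)
    ims=[cv2.copyMakeBorder(i,0,max(j.shape[0] for j in ims)-i.shape[0],0,5,0) for i in ims]
    im=np.hstack(ims); f=min(800/im.shape[1],600/im.shape[0],1); cv2.imwrite(fn,cv2.resize(im,None,fx=f,fy=f,interpolation=cv2.INTER_AREA)); print(im.shape,f)
stack([4,5],"pics/cam.png")
E
```

```text
(570, 690, 3) 1
```

View pics/c0.png

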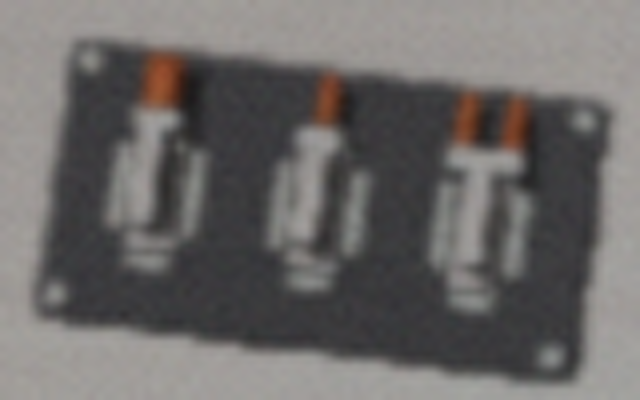

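View pics/c1.png

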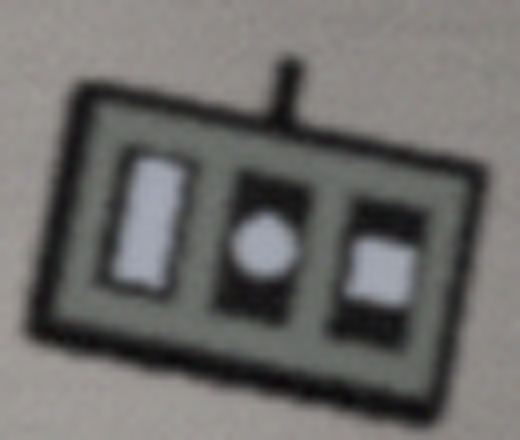

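View pics/c2.png

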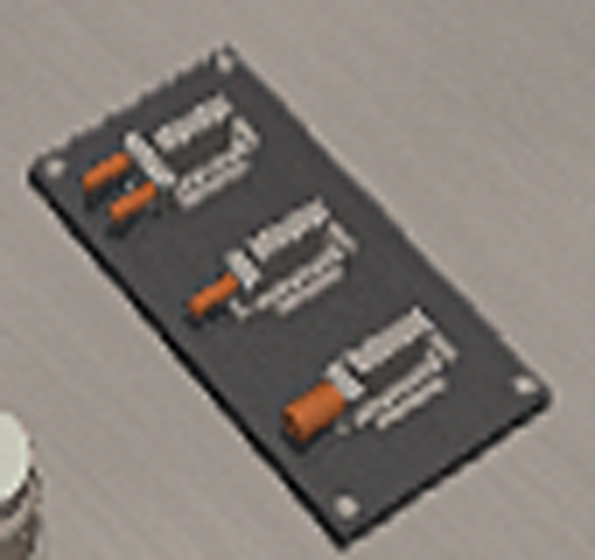

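View pics/c3.png

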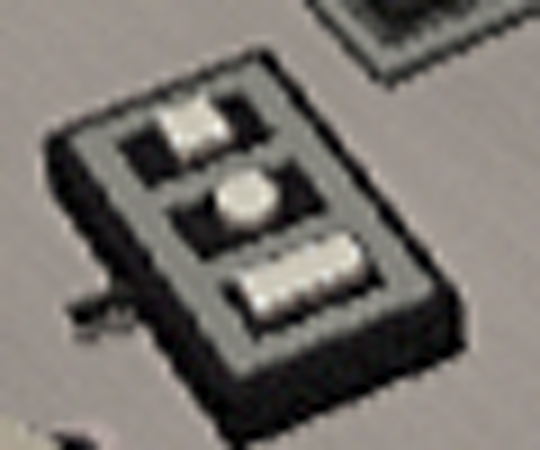

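View pics/cam.png

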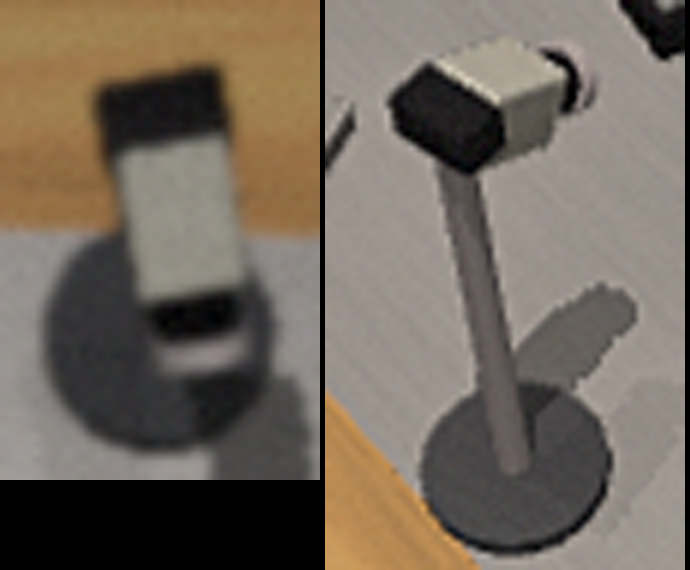

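Top crop (8x): the twin holder is at the right end of the fixture, with its web near px (284,208). The keys run left to right as long (389,228), round (403,231) and square (418,234). The camera faces the robot with a dark back cap, a white head, a dark barrel and a pale lens rim. Next I'll measure these.

```bash
python3 - <<'E'
from h import *
t=load("top0");s=load("scene0")
np.set_printoptions(precision=4,suppress=True)
# keys
for nm,c,(x0,y0,x1,y1) in (("top",t,(375,208,432,248)),("scene",s,(275,155,325,192))):
    g=c["img"].astype(int); print(nm)
    hsv=cv2.cvtColor(c["img"],cv2.COLOR_RGB2HSV)
    m=(c["img"].min(2)>(150 if nm=="top" else 165)).astype(np.uint8); k=np.zeros_like(m);k[y0:y1,x0:x1]=1; m&=k
    n,l,st,ce=cv2.connectedComponentsWithStats(m)
    for i in range(1,n):
        if st[i,4]>15: print(st[i],ce[i],onplane(c,[ce[i]],0.052)[0], np.nanmedian(cloud(c)[l==i],0))
# fixture
for nm,c,(x0,y0,x1,y1) in (("top",t,(222,178,308,232)),("scene",s,(325,228,418,312))):
    m=(c["img"].max(2)<95).astype(np.uint8); k=np.zeros_like(m);k[y0:y1,x0:x1]=1;m&=k
    m=cv2.morphologyEx(m,cv2.MORPH_CLOSE,np.ones((9,9)))
    cs,_=cv2.findContours(m,cv2.RETR_EXTERNAL,cv2.CHAIN_APPROX_NONE); cn=max(cs,key=cv2.contourArea).reshape(-1,2).astype(float)
    P=onplane(c,cn,0.016)[:,:2]
    r=cv2.minAreaRect((P*1000).astype(np.float32)); print(nm,"fixture",r)
    # orange
    hsv=cv2.cvtColor(c["img"],cv2.COLOR_RGB2HSV)
    o=((hsv[...,0]<15)&(hsv[...,1]>140)&(hsv[...,2]>90)).astype(np.uint8)&k
    n,l,st,ce=cv2.connectedComponentsWithStats(o)
    for i in range(1,n):
        if st[i,4]>6:
            print(st[i],ce[i],onplane(c,[ce[i]],0.016+0.026+.004)[0],np.nanmedian(cloud(c)[l==i],0))
# keypad box outline
for nm,c,(x0,y0,x1,y1) in (("top",t,(365,195,440,260)),):
    P=cloud(c)[y0:y1,x0:x1]; m=(P[...,2]>0.03).astype(np.uint8)
    q=P[m>0]; print(len(q), np.percentile(q[:,2],[5,50,95])); print(cv2.minAreaRect((q[:,:2]*1000).astype(np.float32)))
E
```

```text
top
[386 221   6  14  52] [388.2692 226.9808] [ 0.4566 -0.2267  0.052 ] [ 0.4568 -0.226   0.0518]
[400 228   6   5  21] [402.619  230.2381] [ 0.4462 -0.2781  0.052 ] [ 0.4468 -0.2779  0.05  ]
[415 231   6   6  28] [417.3214 233.4286] [ 0.4362 -0.3305  0.052 ] [ 0.4376 -0.33    0.0525]
scene
[288 161   7   5  24] [290.9167 163.0833] [ 0.4358 -0.3334  0.052 ] [ 0.4373 -0.3311  0.0537]
[294 169   6   5  22] [296.7727 171.1364] [ 0.4462 -0.2813  0.052 ] [ 0.4458 -0.2808  0.0537]
[297 176  13   8  47] [303.0426 179.4681] [ 0.4559 -0.2288  0.052 ] [ 0.4546 -0.2281  0.0523]
top fixture ((525.355712890625, 222.8512725830078), (250.13072204589844, 131.37744140625), 84.49149322509766)
[243 187   5   6  22] [244.8182 189.5   ] [0.5807 0.2956 0.046 ] [0.5804 0.2952 0.0479]
[265 190   2   5  10] [265.5 192. ] [0.5734 0.22   0.046 ] [0.5736 0.219  0.0462]
[282 192   3   5   8] [282.875 194.25 ] [0.5667 0.1565 0.046 ] [0.566  0.1563 0.0456]
[288 193   3   5   9] [288.7778 195.2222] [0.5636 0.1349 0.046 ] [0.5639 0.1342 0.0462]
scene fixture ((530.263671875, 226.153076171875), (252.10891723632812, 134.16921997070312), 84.30770111083984)
[342 252   6   5  16] [344.5 254. ] [0.5651 0.1346 0.046 ] [0.5648 0.1359 0.0477]
[346 256   6   6  16] [348.375 258.25 ] [0.5667 0.156  0.046 ] [0.5667 0.1571 0.0463]
[357 269   7   6  17] [359.8235 271.6471] [0.5736 0.2199 0.046 ] [0.5734 0.2198 0.046 ]
[371 285   8   8  39] [374.6154 288.0256] [0.5796 0.2959 0.046 ] [0.5806 0.2975 0.0503]
1717 [0.0335 0.0408 0.0525]
((455.682861328125, -279.3951721191406), (189.5011444091797, 140.62539672851562), 79.03839874267578)
```

```bash
python3 - <<'E'
from h import *
t=load("top0");s=load("scene0")
np.set_printoptions(precision=4,suppress=True)
# camera clouds
for nm,c,(x0,y0,x1,y1) in (("top",t,(305,95,360,165)),("scene",s,(235,185,305,290))):
    P=cloud(c); sub=np.zeros(P.shape[:2],bool); sub[y0:y1,x0:x1]=1
    Z=P[...,2]
    h=sub&(Z>0.2); b=sub&(Z>0.004)&(Z<0.03)&(c["img"].max(2)<110)
    pil=sub&(Z>0.03)&(Z<0.2)
    print(nm,h.sum(),b.sum(),pil.sum(),"base mean",P[b].mean(0))
    q=(P[b][:,:2]*1000).astype(np.float32); print(cv2.minEnclosingCircle(q))
    for lo in np.arange(0.03,0.24,0.03):
        w=sub&(Z>lo)&(Z<=lo+.03)
        if w.sum(): print(lo,w.sum(),P[w].mean(0))
    H=P[h]; col=c["img"][h]
    np.save(nm+"_head.npy",np.c_[H,col])
    print(H.min(0),H.max(0))
    pic=np.full((y1-y0,x1-x0),' ')
    m=h[y0:y1,x0:x1]; g=c["img"].max(2)[y0:y1,x0:x1]
    for r in range(y1-y0):
        if m[r].any(): print(y0+r,' '.join('%4d'%(Z[y0+r,x0+k]*1000) if m[r,k] else '  . ' for k in np.where(m.any(0))[0]))
E
```

```text
top 540 448 10 base mean [ 0.7617 -0.0039  0.0144]
((759.6144409179688, -19.858959197998047), 79.63229370117188)
0.03 6 [ 0.7677 -0.001   0.043 ]
0.06 3 [ 0.7695 -0.0003  0.0786]
0.09 1 [ 0.7688 -0.0028  0.0906]
[ 0.6856 -0.042   0.2821] [0.7955 0.0196 0.3509]
108   .    .    .    .    .    .    .    .    .    .    .    .    .   341  341  343   .    .    .    . 
109   .    .    .    .    .    .    .    .   345  343  346  343  343  340  345  345  339   .    .    . 
110   .    .    .   350  347  344  345  343  342  348  344  348  347  347  342  344  341   .    .    . 
111  346  341  344  341  343  338  339  345  343  337  347  344  347  347  348  346  341   .    .    . 
112  338  346  341  338  342  342  341  344  346  345  335  340  340  345  345  345  341   .    .    . 
113  329  342  346  341  347  345  345  348  345  343  344  347  341  348  345  346  345   .    .    . 
114   .   343  349  344  344  346  348  344  342  350  344  338  348  349  345  344  346  342   .    . 
115   .   345  341  344  342  345  339  347  341  341  344  344  342  344  346  347  346  340   .    . 
116   .
[... 10436 characters left out ...]
  .    .    .    .    .    .    .    .    .    .   219  221  220  221  219  213   .    .    .    .    .    .    .    .    .    .    .    .    .    .    .    .    . 
235   .    .    .    .    .    .    .    .    .    .    .    .   211  212  214  216  213  211  200   .    .    .    .    .    .    .    .    .    .    .    .    .    .    .    . 
236   .    .    .    .    .    .    .    .    .    .    .    .   203  212  209  211  207  209   .    .    .    .    .    .    .    .    .    .    .    .    .    .    .    .    . 
237   .    .    .    .    .    .    .    .    .    .    .    .    .   204  205  206  203  206   .    .    .    .    .    .    .    .    .    .    .    .    .    .    .    .    .
```

```bash
python3 - <<'E'
from h import *
t=load("top0");s=load("scene0")
crop(t,322,104,346,152,12,"pics/k0.png"); crop(s,246,190,290,222,16,"pics/k1.png")
a=cv2.imread("pics/k0.png");b=cv2.imread("pics/k1.png")
print(a.shape,b.shape); 
E
```

```text
(576, 288, 3) (512, 704, 3)
```

View pics/k0.png

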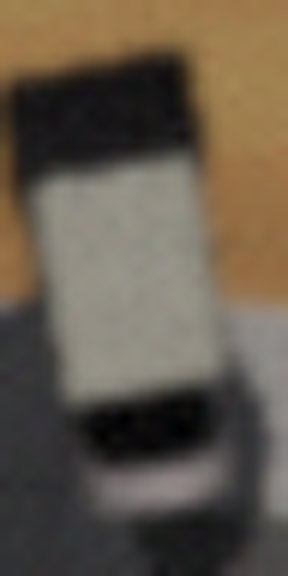

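View pics/k1.png

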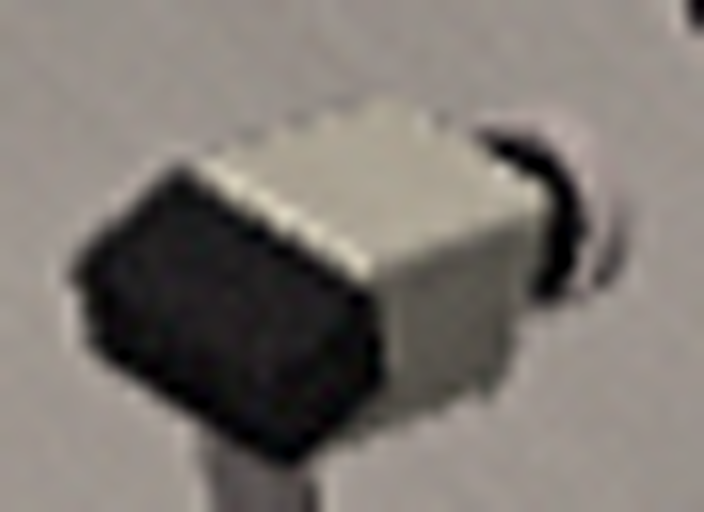

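```bash
cat > camfit.py <<'E'
from h import *
np.set_printoptions(precision=4,suppress=True)
t=load("top0");s=load("scene0")
def pl(P):
    for _ in range(3):
        c=P.mean(0); u,S,v=np.linalg.svd(P-c); n=v[2]; d=(P-c)@n; P=P[abs(d)<2.5*d.std()]
    return c,n*np.sign(n[2] if abs(n[2])>.5 else n[0]),d.std(),len(P)
for nm,c,(x0,y0,x1,y1),th in (("top",t,(320,104,348,152),(110,)),("scene",s,(246,190,290,222),(150,))):
    P=cloud(c); k=np.zeros(P.shape[:2],np.uint8);k[y0:y1,x0:x1]=1
    im=c["img"].astype(int); g=im.mean(2)
    white=(k>0)&(P[...,2]>0.25)&(g>th[0])&((im[...,0]-im[...,2])>(8 if nm=="top" else 8))
    m=white.astype(np.uint8)
    n,l,st,ce=cv2.connectedComponentsWithStats(m,connectivity=4); i=1+np.argmax(st[1:,4]); m=(l==i).astype(np.uint8); print(nm,"white",st[i])
    e=cv2.erode(m,np.ones((3,3)))>0
    cc,n_,sd,N=pl(P[e]); print("top plane c",cc,"n",n_,sd,N,"pitch",np.degrees(np.arctan2(np.hypot(*n_[:2]),n_[2])),"yaw",np.degrees(np.arctan2(-n_[1],-n_[0])))
    # edges: back-project contour on fitted plane
    cn=max(cv2.findContours(m,cv2.RETR_EXTERNAL,cv2.CHAIN_APPROX_NONE)[0],key=cv2.contourArea).reshape(-1,2)
    o,d=ray(c,cn); X=o+d*(((cc-o)@n_)/(d@n_))[:,None]
    yaw=0
    # in-plane coords
    ex=np.array([1,0,0])-n_*n_[0]; ex/=np.linalg.norm(ex); ey=np.cross(n_,ex)
    q=np.c_[(X-cc)@ex,(X-cc)@ey]*1000
    r=cv2.minAreaRect(q.astype(np.float32)); print("rect",r)
    ctr=cc+ex*r[0][0]/1000+ey*r[0][1]/1000; 
    for a in (0,90):
        an=np.radians(r[2]+a); D=ex*np.cos(an)+ey*np.sin(an); print("dir",D,"yaw",np.degrees(np.arctan2(D[1],D[0])),"pit",np.degrees(np.arcsin(D[2])))
    print("ctr top face",ctr,"axis ctr",ctr-n_*.022)
E
python3 camfit.py
```

```text
top white [325 118  16  19 236]
top plane c [ 0.7387 -0.017   0.3321] n [-0.4921 -0.0961  0.8652] 0.0026651678105431478 166 pitch 30.08912147578192 yaw 11.047206361406579
rect ((-0.1902141571044922, 0.4173107147216797), (55.81066131591797, 41.33092498779297), 14.653231620788574)
dir [0.8422 0.1989 0.5011] yaw 13.286596532311801 pit 30.070136377505825
dir [-0.2202  0.9753 -0.017 ] yaw 102.72410492157869 pit -0.9714069741215783
ctr top face [ 0.7385 -0.0166  0.332 ] axis ctr [ 0.7493 -0.0145  0.313 ]
scene white [259 196  21  11 125]
top plane c [ 0.7412 -0.0154  0.3358] n [-0.477  -0.1383  0.8679] 0.0011822386833565885 68 pitch 29.779926168831246 yaw 16.168163344899227
rect ((-0.9655303955078125, -0.15927505493164062), (59.199764251708984, 41.93579864501953), 15.402359962463379)
dir [0.8473 0.1899 0.496 ] yaw 12.633429059637233 pit 29.732916820117772
dir [-0.2334  0.972   0.0266] yaw 103.50391940028064 pit 1.5236789129176045
ctr top face [ 0.7403 -0.0154  0.3353] axis ctr [ 0.7508 -0.0124  0.3162]
```

```bash
cat > lensfit.py <<'E'
from h import *
np.set_printoptions(precision=4,suppress=True)
t=load("top0");s=load("scene0")
th,ps=np.radians(29.8),np.radians(13.0)
a=np.array([np.cos(ps)*np.cos(th),np.sin(ps)*np.cos(th),np.sin(th)]); l=np.array([-np.sin(ps),np.cos(ps),0]); n=np.cross(a,l)
C=np.array([.750,-.0135,.3145])
for nm,c,(x0,y0,x1,y1) in (("top",t,(320,104,348,152)),("scene",s,(246,190,290,222))):
    P=cloud(c); k=np.zeros(P.shape[:2],bool);k[y0:y1,x0:x1]=1
    k&=(P[...,2]>0.27)
    q=(P[k]-C)@np.c_[a,l,n]*1000; g=c["img"][k].astype(int).mean(1)
    print(nm)
    for lo in range(-80,60,5):
        w=(q[:,0]>=lo)&(q[:,0]<lo+5)
        if w.sum(): print(lo,w.sum(),"l %.0f..%.0f"%tuple(np.percentile(q[w,1],[3,97])),"mid %.1f"%np.mean(np.percentile(q[w,1],[3,97])),"n max %.0f med %.0f"%(np.percentile(q[w,2],95),np.median(q[w,2])),"grey %.0f"%np.median(g[w]))
# base disc
for nm,c,(x0,y0,x1,y1) in (("top",t,(312,125,350,160)),("scene",s,(250,250,292,285))):
    hs=c["img"].max(2); 
    m=np.zeros(hs.shape,np.uint8); m[y0:y1,x0:x1]=(hs[y0:y1,x0:x1]<(75 if nm=="top" else 80))
    cn=max(cv2.findContours(m,cv2.RETR_EXTERNAL,cv2.CHAIN_APPROX_NONE)[0],key=cv2.contourArea).reshape(-1,2)
    X=onplane(c,cn,0.014)[:,:2]*1000
    h=cv2.convexHull(X.astype(np.float32)).reshape(-1,2)
    print(nm,"enclosing",cv2.minEnclosingCircle(h),"bbox",X.min(0),X.max(0))
P=cloud(s); 
w=(np.abs(P[...,0]-.78)<.1)&(np.abs(P[...,1])<.1)&(P[...,2]>.05)&(P[...,2]<.25)
print("pillar",np.percentile(P[w],[5,50,95],axis=0))
w=(np.abs(P[...,0]-.78)<.07)&(np.abs(P[...,1])<.07)&(s["img"].max(2)<80)&(P[...,2]<.03)
print("base z",np.median(P[w][:,2]))
E
python3 lensfit.py
```

```text
top
-65 13 l -16..18 mid 1.1 n max 21 med 15 grey 93
-60 17 l -15..17 mid 1.1 n max 22 med 16 grey 124
-55 26 l -18..20 mid 1.2 n max 20 med 14 grey 75
-50 17 l -15..15 mid 0.1 n max 21 med 10 grey 19
-45 17 l -13..15 mid 1.0 n max 19 med 12 grey 11
-40 16 l -12..16 mid 1.5 n max 18 med 12 grey 18
-35 11 l -15..17 mid 1.0 n max 23 med 18 grey 82
-30 24 l -20..22 mid 0.8 n max 26 med 21 grey 127
-25 22 l -19..21 mid 1.0 n max 25 med 23 grey 140
-20 24 l -19..22 mid 1.7 n max 25 med 21 grey 139
-15 24 l -20..22 mid 0.9 n max 25 med 20 grey 141
-10 23 l -19..21 mid 1.1 n max 23 med 20 grey 141
-5 21 l -19..21 mid 0.7 n max 26 med 20 grey 142
0 28 l -19..22 mid 1.6 n max 26 med 21 grey 141
5 22 l -18..21 mid 1.9 n max 23 med 20 grey 139
10 26 l -21..21 mid -0.1 n max 25 med 21 grey 139
15 22 l -20..23 mid 1.1 n max 25 med 20 grey 140
20 24 l -20..22 mid 0.9 n max 25 med 22 grey 135
25 34 l -23..23 mid 0.2 n max 24 med 19 grey 78
30 29 l -22..23 mid 0.6 n max 21 med 15 grey 28
35 30 l -22..24 mid 0.9 n max 20 med 14 grey 25
40 34 l -24..23 mid -0.2 n max 14 med 10 grey 22
45 27 l -23..23 
[... 906 characters left out ...]
y 125
20 27 l -11..22 mid 5.6 n max 23 med 14 grey 97
25 35 l -25..23 mid -0.6 n max 23 med 19 grey 82
30 38 l -22..23 mid 0.6 n max 21 med 16 grey 26
35 38 l -26..24 mid -1.2 n max 18 med 14 grey 29
40 53 l -23..23 mid -0.3 n max 15 med 7 grey 26
45 56 l -24..24 mid -0.1 n max 12 med 5 grey 27
50 26 l -21..22 mid 0.6 n max 9 med 6 grey 26
top enclosing ((764.6889038085938, -22.865358352661133), 70.63612365722656) bbox [710.1819 -75.1306] [824.1709  42.7429]
scene enclosing ((777.643798828125, -5.423555374145508), 57.65399932861328) bbox [725.1605 -61.9585] [833.5074  51.1114]
pillar [[ 0.7716 -0.0106  0.0588]
 [ 0.7828 -0.0018  0.1577]
 [ 0.7879  0.0021  0.2398]]
base z 0.016702247345111474
```

The measurements agree across the two views:

| Item | Measured |
|---|---|
| Key spacing | 53 mm |
| Fixture | 250 x 131 mm |
| White camera head | 58 x 42 mm |
| Camera pitch / yaw | about 29.8° / 13° |
| Focus point | about (0.629, -0.040, 0.243), inside the given height range |

I'll write a helper and start with the keys.

```bash
cat > m.py <<'E'
import sys,numpy as np
from scipy.spatial.transform import Rotation as Ro
np.set_printoptions(precision=4,suppress=True)
def cur():
    from rig import bot
    o=bot.observe(); q=o["orientation"]; return o,o["eef_pos"],Ro.from_quat([q[1],q[2],q[3],q[0]])
def frame(yaw,pitch):
    a=np.array([np.cos(yaw)*np.cos(pitch),np.sin(yaw)*np.cos(pitch),np.sin(pitch)]); l=np.array([-np.sin(yaw),np.cos(yaw),0]); return np.c_[a,l,np.cross(a,l)]
def toolR(yaw,pitch=0): # holder axes -> tool [-x, y, -z]
    F=frame(yaw,pitch); return Ro.from_matrix(np.c_[-F[:,0],F[:,1],-F[:,2]])
def rel(p,R,X,Rt):
    return R.inv().apply(np.array(X)-p)*1000,(R.inv()*Rt).as_rotvec()
E
python3 - <<'E'
from m import *
o,p,R=cur()
Rt=toolR(np.radians(-11))
for X in ([.45,.2,.23],[.4462,-.2795,.13]): print(rel(p,R,X,Rt))
E
```

```text
(array([-348.3437, -251.3991,    0.8973]), array([-0.0015, -0.0001, -0.1748]))
(array([-516.7713, -700.2078,  101.5827]), array([-0.0015, -0.0001, -0.1748]))
```

>>> {"name": "drive_tool", "arguments": {"targets": [{"dx":-348,"dy":-251,"dz":1,"az":-0.175},{"dx":-348,"dy":-251,"dz":1,"az":-0.175},{"dx":-348,"dy":-251,"dz":1,"az":-0.175},{"dx":-348,"dy":-251,"dz":1,"az":-0.175},{"dx":-348,"dy":-251,"dz":1,"az":-0.175},{"dx":-348,"dy":-251,"dz":1,"az":-0.175},{"dx":-348,"dy":-251,"dz":1,"az":-0.175},{"dx":-348,"dy":-251,"dz":1,"az":-0.175},{"dx":-348,"dy":-251,"dz":1,"az":-0.175},{"dx":-348,"dy":-251,"dz":1,"az":-0.175},{"dx":-517,"dy":-700,"dz":40,"az":-0.175},{"dx":-517,"dy":-700,"dz":40,"az":-0.175},{"dx":-517,"dy":-700,"dz":40,"az":-0.175},{"dx":-517,"dy":-700,"dz":40,"az":-0.175},{"dx":-517,"dy":-700,"dz":101,"az":-0.175},{"dx":-517,"dy":-700,"dz":101,"az":-0.175},{"dx":-517,"dy":-700,"dz":101,"az":-0.175},{"dx":-517,"dy":-700,"dz":101,"az":-0.175},{"dx":-517,"dy":-700,"dz":101,"az":-0.175},{"dx":-517,"dy":-700,"dz":101,"az":-0.175}], "grip": 0}}

```text
$.targets[0]: bad value
```

>>> {"name": "drive_tool", "arguments": {"targets": [{"dx":-348.0,"dy":-251.0,"dz":1.0,"ax":0.0,"ay":0.0,"az":-0.175},{"dx":-348,"dy":-251,"dz":1,"ax":0.0,"ay":0.0,"az":-0.175}], "grip": 0}}

```text
time: 0.27
eef_pos: [0.2602, 0.4905, 0.2301]
orientation: [-0.0, 0.091, 0.996, -0.0]
wrist_force: [1.4, -0.2, -0.5]
grip_width: 0.0638
```

```bash
python3 - <<'E'
from m import *
o,p,R=cur()
Rt=toolR(np.radians(-11))
for X in ([.45,.2,.23],[.4462,-.2795,.13]): print(rel(p,R,X,Rt))
E
```

```text
(array([-239.4977, -251.1259,    0.281 ]), array([-0.0009, -0.0003,  0.0091]))
(array([-322.9963, -723.2254,  100.7039]), array([-0.0009, -0.0003,  0.0091]))
```

>>> {"name": "drive_tool", "arguments": {"targets": [{"dx":-240,"dy":-251,"dz":0,"ax":0,"ay":0,"az":0.009},{"dx":-240,"dy":-251,"dz":0,"ax":0,"ay":0,"az":0.009},{"dx":-240,"dy":-251,"dz":0,"ax":0,"ay":0,"az":0.009},{"dx":-240,"dy":-251,"dz":0,"ax":0,"ay":0,"az":0.009},{"dx":-240,"dy":-251,"dz":0,"ax":0,"ay":0,"az":0.009},{"dx":-240,"dy":-251,"dz":0,"ax":0,"ay":0,"az":0.009},{"dx":-240,"dy":-251,"dz":0,"ax":0,"ay":0,"az":0.009},{"dx":-240,"dy":-251,"dz":0,"ax":0,"ay":0,"az":0.009},{"dx":-323,"dy":-723,"dz":100,"ax":0,"ay":0,"az":0.009},{"dx":-323,"dy":-723,"dz":100,"ax":0,"ay":0,"az":0.009},{"dx":-323,"dy":-723,"dz":100,"ax":0,"ay":0,"az":0.009},{"dx":-323,"dy":-723,"dz":100,"ax":0,"ay":0,"az":0.009},{"dx":-323,"dy":-723,"dz":100,"ax":0,"ay":0,"az":0.009},{"dx":-323,"dy":-723,"dz":100,"ax":0,"ay":0,"az":0.009},{"dx":-323,"dy":-723,"dz":100,"ax":0,"ay":0,"az":0.009},{"dx":-323,"dy":-723,"dz":100,"ax":0,"ay":0,"az":0.009},{"dx":-323,"dy":-723,"dz":100,"ax":0,"ay":0,"az":0.009},{"dx":-323,"dy":-723,"dz":100,"ax":0,"ay":0,"az":0.009},{"dx":-323,"dy":-723,"dz":100,"ax":0,"ay":0,"az":0.009},{"dx":-323,"dy":-723,"dz":100,"ax":0,"ay":0,"az":0.009}], "grip": 0}}

```text
time: 1.93
eef_pos: [0.4393, -0.2819, 0.1306]
orientation: [-0.0, 0.1, 0.995, 0.0]
wrist_force: [1.2, -1.5, 0.2]
grip_width: -0.0004
```

```bash
python3 - <<'E'
from m import *
o,p,R=cur()
print(p,o["joint_pos"],o["wrist_force"])
Rt=toolR(np.radians(-11))
for X in ([.4462,-.2795,.06],[.4462,-.2795,.05]): print(rel(p,R,X,Rt))
E
```

```text
[ 0.4393 -0.2819  0.1306] [-0.5706  0.2328 -0.3926  0.9457  0.0001 -0.3695] [ 1.1959 -1.4749  0.1891]
(array([-6.3428,  3.7176, 70.6432]), array([ 0.0003, -0.0003, -0.0092]))
(array([-6.3456,  3.715 , 80.6431]), array([ 0.0003, -0.0003, -0.0092]))
```

>>> {"name": "drive_tool", "arguments": {"targets": [{"dx":-6,"dy":3.7,"dz":35,"ax":0,"ay":0,"az":0},{"dx":-6,"dy":3.7,"dz":60,"ax":0,"ay":0,"az":0},{"dx":-6,"dy":3.7,"dz":72,"ax":0,"ay":0,"az":0},{"dx":-6,"dy":3.7,"dz":72,"ax":0,"ay":0,"az":0},{"dx":-6,"dy":3.7,"dz":72,"ax":0,"ay":0,"az":0}]}}

```text
time: 2.35
eef_pos: [0.4457, -0.277, 0.0586]
orientation: [-0.001, 0.1, 0.995, 0.001]
wrist_force: [-0.3, -0.9, 0.7]
grip_width: 0.0001
```

```bash
python3 - <<'E'
from m import *
from h import crop
from rig import bot
o,p,R=cur()
print(p,o["joint_pos"],o["wrist_force"])
c=bot.capture("scene"); crop(c,260,130,340,210,7,"pics/press0.png")
E
```

```text
[ 0.4457 -0.277   0.0586] [-0.5561  0.3122 -0.4716  0.7894  0.     -0.3552] [-0.2912 -0.9123  0.7417]
```

View pics/press0.png

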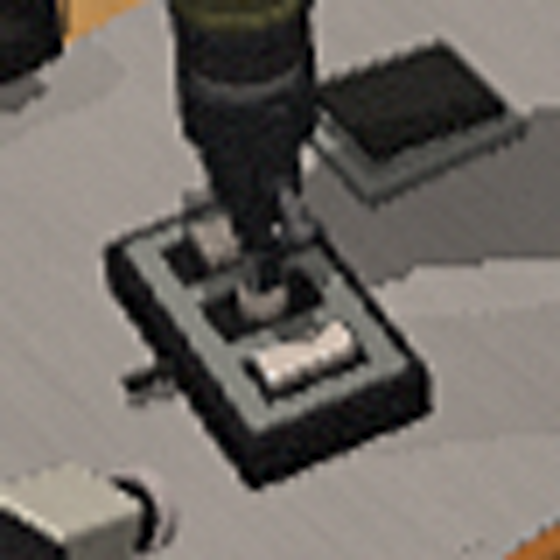

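The crop shows the shut fingers directly over the round key at crop (262,290). I'll press down in small steps.

>>> {"name": "drive_tool", "arguments": {"targets": [{"dx":0,"dy":-2,"dz":6,"ax":0,"ay":0,"az":0},{"dx":0,"dy":-2,"dz":9,"ax":0,"ay":0,"az":0},{"dx":0,"dy":-2,"dz":11,"ax":0,"ay":0,"az":0},{"dx":0,"dy":-2,"dz":11,"ax":0,"ay":0,"az":0},{"dx":0,"dy":-2,"dz":11,"ax":0,"ay":0,"az":0}]}}

```text
time: 2.82
eef_pos: [0.4472, -0.2801, 0.0491]
orientation: [0.001, 0.1, 0.995, -0.001]
wrist_force: [0.8, -1.7, 2.7]
grip_width: -0.0001
```

>>> {"name": "drive_tool", "arguments": {"targets": [{"dx":0,"dy":0,"dz":2,"ax":0,"ay":0,"az":0},{"dx":0,"dy":0,"dz":4,"ax":0,"ay":0,"az":0},{"dx":0,"dy":0,"dz":4,"ax":0,"ay":0,"az":0},{"dx":0,"dy":0,"dz":4,"ax":0,"ay":0,"az":0}]}}

```text
time: 3.15
eef_pos: [0.4472, -0.2801, 0.0459]
orientation: [0.001, 0.1, 0.995, -0.001]
wrist_force: [-1.1, -0.8, 14.8]
grip_width: 0.0001
```

The force of 14.8 N exceeds the 4.5 N spring, and z = 0.046 is where the stop should be, so the round key is fully down. Next is the square key.

>>> {"name": "drive_tool", "arguments": {"targets": [{"dx":0,"dy":0,"dz":-30,"ax":0,"ay":0,"az":0},{"dx":1,"dy":-30,"dz":-30,"ax":0,"ay":0,"az":0},{"dx":1,"dy":-53,"dz":-30,"ax":0,"ay":0,"az":0},{"dx":1,"dy":-53,"dz":-25,"ax":0,"ay":0,"az":0},{"dx":1,"dy":-53,"dz":-14,"ax":0,"ay":0,"az":0},{"dx":1,"dy":-53,"dz":-10,"ax":0,"ay":0,"az":0},{"dx":1,"dy":-53,"dz":-7,"ax":0,"ay":0,"az":0},{"dx":1,"dy":-53,"dz":-4,"ax":0,"ay":0,"az":0},{"dx":1,"dy":-53,"dz":-2,"ax":0,"ay":0,"az":0},{"dx":1,"dy":-53,"dz":0,"ax":0,"ay":0,"az":0},{"dx":1,"dy":-53,"dz":0,"ax":0,"ay":0,"az":0},{"dx":1,"dy":-53,"dz":0,"ax":0,"ay":0,"az":0}]}}

```text
time: 4.15
eef_pos: [0.4336, -0.3298, 0.0458]
orientation: [-0.001, 0.1, 0.995, 0.001]
wrist_force: [-9.2, 5.9, 21.4]
grip_width: 0.0003
```

The force is 21 N at the stop height, 0.0458, so the square key is down. Next is the long key.

>>> {"name": "drive_tool", "arguments": {"targets": [{"dx":0,"dy":0,"dz":-30,"ax":0,"ay":0,"az":0},{"dx":0,"dy":40,"dz":-30,"ax":0,"ay":0,"az":0},{"dx":0,"dy":80,"dz":-30,"ax":0,"ay":0,"az":0},{"dx":0,"dy":106,"dz":-30,"ax":0,"ay":0,"az":0},{"dx":0,"dy":106,"dz":-28,"ax":0,"ay":0,"az":0},{"dx":0,"dy":106,"dz":-25,"ax":0,"ay":0,"az":0},{"dx":0,"dy":106,"dz":-14,"ax":0,"ay":0,"az":0},{"dx":0,"dy":106,"dz":-10,"ax":0,"ay":0,"az":0},{"dx":0,"dy":106,"dz":-7,"ax":0,"ay":0,"az":0},{"dx":0,"dy":106,"dz":-4,"ax":0,"ay":0,"az":0},{"dx":0,"dy":106,"dz":-2,"ax":0,"ay":0,"az":0},{"dx":0,"dy":106,"dz":0,"ax":0,"ay":0,"az":0},{"dx":0,"dy":106,"dz":0,"ax":0,"ay":0,"az":0}]}}

```text
time: 5.23
eef_pos: [0.4554, -0.2275, 0.0458]
orientation: [-0.0, 0.101, 0.995, 0.0]
wrist_force: [-5.7, 3.4, 17.8]
grip_width: -0.0001
```

```bash
python3 - <<'E'
from m import *
from h import crop
from rig import bot
o,p,R=cur()
print(p,o["joint_pos"],o["wrist_force"])
c=bot.capture("scene"); crop(c,260,130,340,210,7,"pics/press3.png")
E
```

```text
[ 0.4554 -0.2275  0.0458] [-0.4633  0.3002 -0.5242  0.7466 -0.0001 -0.262 ] [-5.7161  3.3638 17.8485]
```

View pics/press3.png

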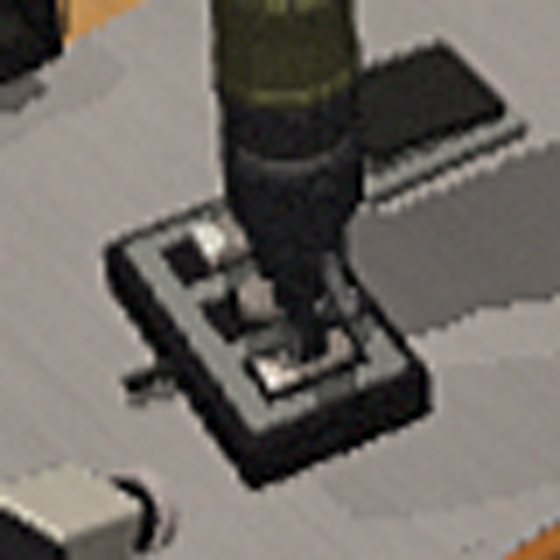

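The crop shows the finger on the long key at (312,345), with the other keys sprung back up. Force 17.8 N at the stop height confirms it's down. Next I'll move to the nest.

```bash
python3 - <<'E'
from m import *
o,p,R=cur()
Rt=toolR(np.radians(-5.6))
for X in ([.4565,-.2275,.15],[.5207,.1499,.14],[.5207,.1499,.031]): print(rel(p,R,X,Rt))
E
```

```text
(array([  -1.0032,    0.2684, -104.1889]), array([-0.0001, -0.0001, -0.1036]))
(array([ 11.5706, 382.8842, -94.2146]), array([-0.0001, -0.0001, -0.1036]))
(array([ 11.5574, 382.8919,  14.7854]), array([-0.0001, -0.0001, -0.1036]))
```

>>> {"name": "drive_tool", "arguments": {"targets": [{"dx":0,"dy":0,"dz":-40,"ax":0,"ay":0,"az":0},{"dx":0,"dy":20,"dz":-75,"ax":0,"ay":0,"az":0},{"dx":12,"dy":383,"dz":-95,"ax":0,"ay":0,"az":-0.104},{"dx":12,"dy":383,"dz":-95,"ax":0,"ay":0,"az":-0.104},{"dx":12,"dy":383,"dz":-95,"ax":0,"ay":0,"az":-0.104},{"dx":12,"dy":383,"dz":-95,"ax":0,"ay":0,"az":-0.104},{"dx":12,"dy":383,"dz":-95,"ax":0,"ay":0,"az":-0.104},{"dx":12,"dy":383,"dz":-95,"ax":0,"ay":0,"az":-0.104},{"dx":12,"dy":383,"dz":-95,"ax":0,"ay":0,"az":-0.104},{"dx":12,"dy":383,"dz":-95,"ax":0,"ay":0,"az":-0.104},{"dx":12,"dy":383,"dz":-95,"ax":0,"ay":0,"az":-0.104},{"dx":12,"dy":383,"dz":-95,"ax":0,"ay":0,"az":-0.104},{"dx":12,"dy":383,"dz":-95,"ax":0,"ay":0,"az":-0.104},{"dx":12,"dy":383,"dz":-95,"ax":0,"ay":0,"az":-0.104},{"dx":12,"dy":383,"dz":-95,"ax":0,"ay":0,"az":-0.104},{"dx":12,"dy":383,"dz":-95,"ax":0,"ay":0,"az":-0.104},{"dx":12,"dy":383,"dz":-95,"ax":0,"ay":0,"az":-0.104},{"dx":12,"dy":383,"dz":-95,"ax":0,"ay":0,"az":-0.104}], "grip": 40}}

```text
time: 6.78
eef_pos: [0.5205, 0.1494, 0.1393]
orientation: [0.0, 0.049, 0.999, -0.0]
wrist_force: [0.2, 0.1, -0.1]
grip_width: 0.0398
```

```bash
python3 - <<'E'
from m import *
from h import *
from rig import bot
o,p,R=cur()
print(p,o["joint_pos"],o["wrist_force"],o["grip_width"])
c=bot.capture("scene"); crop(c,320,220,420,310,6,"pics/pre.png"); 
Rt=toolR(np.radians(-5.6))
for X in ([.5207,.1499,.07],[.5207,.1499,.031]): print(rel(p,R,X,Rt))
# check key pad state
q=c["img"]; m=np.zeros(q.shape[:2],np.uint8); m[155:192,275:325]=(q.min(2)>165)[155:192,275:325]
n,l,st,ce=cv2.connectedComponentsWithStats(m)
for i in range(1,n):
    if st[i,4]>12: print(ce[i],st[i,4],np.nanmedian(cloud(c)[l==i],0))
E
```

```text
[0.5205 0.1494 0.1393] [ 0.2796  0.2599 -0.3356  0.9754 -0.0001  0.378 ] [ 0.2358  0.07   -0.1344] 0.03977443619591078
(array([-0.1811,  0.5287, 69.3465]), array([-0.0001,  0.    , -0.0007]))
(array([ -0.1794,   0.5321, 108.3465]), array([-0.0001,  0.    , -0.0007]))
[290.9167 163.0833] 24 [ 0.435  -0.3339  0.0516]
[296.7727 171.1364] 22 [ 0.4469 -0.2817  0.0528]
[302.94 179.4 ] 50 [ 0.4563 -0.2287  0.053 ]
```

View pics/pre.png

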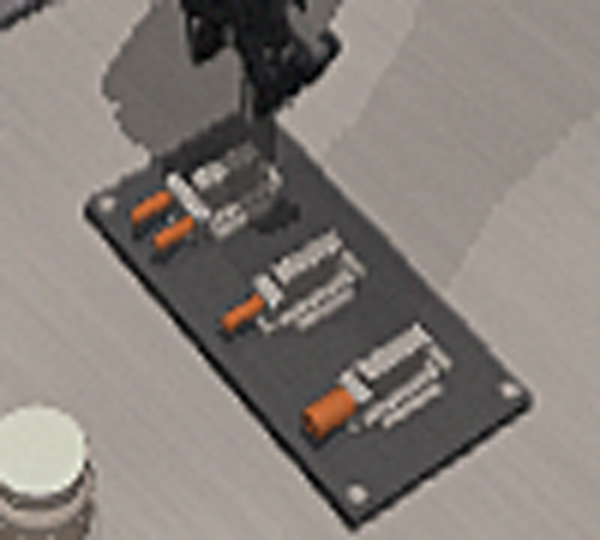

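The picture shows the open gripper above the twin holder (rods at crop (152,205) and (175,232)), with all three nests undisturbed. I'll descend.

>>> {"name": "drive_tool", "arguments": {"targets": [{"dx":0,"dy":0.5,"dz":35,"ax":0,"ay":0,"az":0},{"dx":0,"dy":0.5,"dz":60,"ax":0,"ay":0,"az":0},{"dx":0,"dy":0.5,"dz":80,"ax":0,"ay":0,"az":0},{"dx":0,"dy":0.5,"dz":92,"ax":0,"ay":0,"az":0},{"dx":0,"dy":0.5,"dz":102,"ax":0,"ay":0,"az":0},{"dx":0,"dy":0.5,"dz":108,"ax":0,"ay":0,"az":0},{"dx":0,"dy":0.5,"dz":108,"ax":0,"ay":0,"az":0},{"dx":0,"dy":0.5,"dz":108,"ax":0,"ay":0,"az":0}]}}

```text
time: 7.5
eef_pos: [0.5208, 0.1508, 0.0317]
orientation: [0.0, 0.048, 0.999, 0.0]
wrist_force: [-1.3, -0.3, 0.6]
grip_width: 0.0398
```

>>> {"name": "drive_tool", "arguments": {"targets": [{"dx":0,"dy":-0.5,"dz":0,"ax":0,"ay":0,"az":0},{"dx":0,"dy":-0.5,"dz":0,"ax":0,"ay":0,"az":0},{"dx":0,"dy":-0.5,"dz":0,"ax":0,"ay":0,"az":0},{"dx":0,"dy":-0.5,"dz":0,"ax":0,"ay":0,"az":0},{"dx":0,"dy":-0.5,"dz":0,"ax":0,"ay":0,"az":0},{"dx":0,"dy":-0.5,"dz":0,"ax":0,"ay":0,"az":0},{"dx":0,"dy":-0.5,"dz":0,"ax":0,"ay":0,"az":0},{"dx":0,"dy":-0.5,"dz":0,"ax":0,"ay":0,"az":0},{"dx":0,"dy":-0.5,"dz":0,"ax":0,"ay":0,"az":0},{"dx":0,"dy":-0.5,"dz":0,"ax":0,"ay":0,"az":0}], "grip": 0, "grip_force": 60}}

```text
time: 8.33
eef_pos: [0.5212, 0.1505, 0.0323]
orientation: [0.001, 0.048, 0.999, 0.0]
wrist_force: [-0.1, -0.3, 6.4]
grip_width: 0.0112
```

Gripped at 11.2 mm, as expected for the 12 mm web. I'll lift slowly.

>>> {"name": "drive_tool", "arguments": {"targets": [{"dx":0,"dy":0,"dz":-4,"ax":0,"ay":0,"az":0},{"dx":0,"dy":0,"dz":-9,"ax":0,"ay":0,"az":0},{"dx":0,"dy":0,"dz":-15,"ax":0,"ay":0,"az":0},{"dx":0,"dy":0,"dz":-25,"ax":0,"ay":0,"az":0},{"dx":0,"dy":0,"dz":-45,"ax":0,"ay":0,"az":0},{"dx":0,"dy":0,"dz":-70,"ax":0,"ay":0,"az":0},{"dx":0,"dy":0,"dz":-100,"ax":0,"ay":0,"az":0},{"dx":0,"dy":0,"dz":-130,"ax":0,"ay":0,"az":0},{"dx":0,"dy":0,"dz":-150,"ax":0,"ay":0,"az":0},{"dx":0,"dy":0,"dz":-150,"ax":0,"ay":0,"az":0},{"dx":0,"dy":0,"dz":-150,"ax":0,"ay":0,"az":0},{"dx":0,"dy":0,"dz":-150,"ax":0,"ay":0,"az":0}]}}

```text
time: 9.33
eef_pos: [0.5198, 0.1502, 0.1805]
orientation: [-0.001, 0.048, 0.999, -0.0]
wrist_force: [-0.3, -1.0, -3.1]
grip_width: 0.0107
```

```bash
cat > tips.py <<'E'
from m import *
from h import *
from rig import bot
import sys
def orange(c,box):
    x0,y0,x1,y1=box
    hsv=cv2.cvtColor(c["img"],cv2.COLOR_RGB2HSV)
    o=((hsv[...,0]<15)&(hsv[...,1]>140)&(hsv[...,2]>80)).astype(np.uint8); k=np.zeros_like(o);k[y0:y1,x0:x1]=1; return o&k
E
python3 - <<'E'
from tips import *
o,p,R=cur()
print(p,o["wrist_force"],o["grip_width"])
for nm in ("scene","top"):
    c=bot.capture(nm); pickle.dump(c,open(nm+"1.pkl","wb"))
    print(nm, proj(c,[p])); u,v=proj(c,[p])[0].astype(int)
    crop(c,u-50,v-40,u+50,v+50,6,f"pics/lift_{nm}.png"); print(u-50,v-40)
E
```

```text
[0.5198 0.1502 0.1805] [-0.3378 -1.0273 -3.1008] 0.010708868798531028
scene [[359.2131 226.6296]]
309 186
top [[280.3991 202.399 ]]
230 162
```

View pics/lift_scene.png

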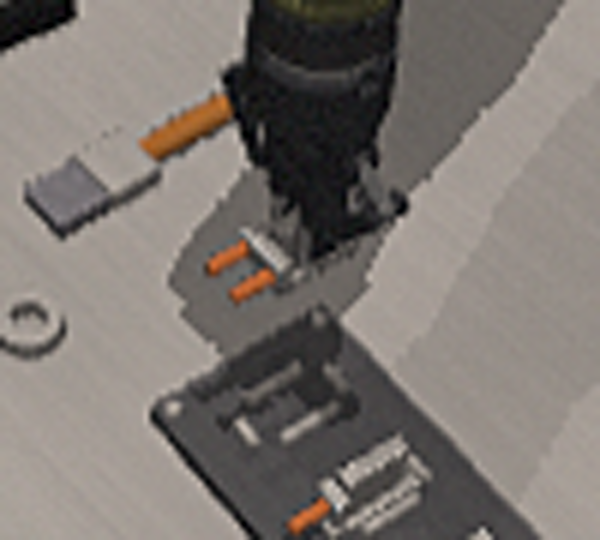

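View pics/lift_top.png

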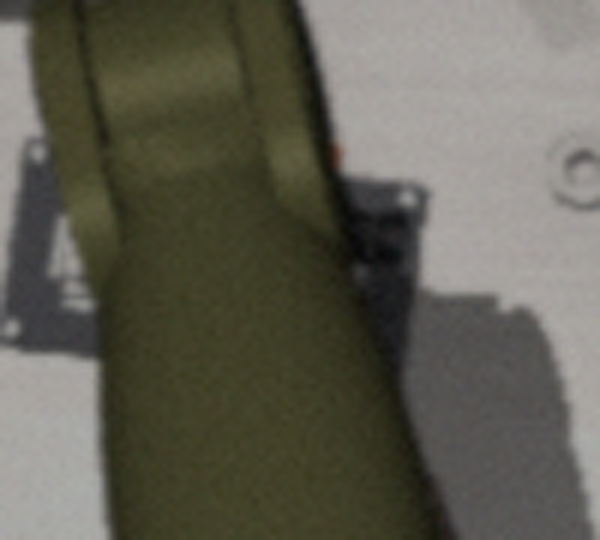

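Lifted: the scene crop shows both rods at (226,262) and (250,286), clear of the empty nest. The arm hides the top view. I'll check for slip and work out the move.

```bash
python3 - <<'E'
from tips import *
c=load("scene1"); 
o=orange(c,(335,215,362,240)); n,l,st,ce=cv2.connectedComponentsWithStats(o)
P=cloud(c); d=np.array([.5198-.5212,.1502-.1505,.1805-.0323])
for i in range(1,n):
    if st[i,4]>6: print(st[i],ce[i],onplane(c,[ce[i]],.046+d[2])[0]-d,np.nanmedian(P[l==i],0)-d)
# move: target
yaw,pit=np.radians(13.0),np.radians(29.8); F=frame(yaw,pit); a=F[:,0]
C=np.array([.7503,-.0125,.3136]); lens=C-.063*a; focus=lens-.08*a
grip=focus-.058*a
# tcp in holder axes rel. grip pt: from grasp: nest grip (.5207,.1499,.042), tcp (.5212,.1505,.0323), yaw -5.6
F0=frame(np.radians(-5.6),0); off=F0.T@(np.array([.5212,.1505,.0323])-np.array([.5207,.1499,.042])); print("off",off)
tcp=grip+F@off
print("lens",lens,"focus",focus,"grip",grip,"tcp",tcp)
ob,p,R=cur()
Rt=toolR(yaw,pit)
pre=tcp-.10*a+np.array([0,0,.0])
for X in (pre,tcp): print(X,rel(p,R,X,Rt))
E
```

```text
[344 226   6   6  16] [346.4375 228.375 ] [0.5643 0.1355 0.046 ] [0.5643 0.1354 0.046 ]
[348 231   7   5  17] [350.7059 232.9412] [0.5662 0.1576 0.046 ] [0.5654 0.1573 0.0457]
off [ 0.0004  0.0006 -0.0097]
lens [ 0.697  -0.0248  0.2823] focus [ 0.6294 -0.0404  0.2425] grip [ 0.5803 -0.0517  0.2137] tcp [ 0.5853 -0.0499  0.2055]
[ 0.5007 -0.0695  0.1558] (array([  -2.9466, -220.1872,   24.0343]), array([-0.0848, -0.5186, -0.3162]))
[ 0.5853 -0.0499  0.2055] (array([ -85.0729, -192.6407,  -25.9303]), array([-0.0848, -0.5186, -0.3162]))
```

>>> {"name": "drive_tool", "arguments": {"targets": [{"dx":-1,"dy":-73,"dz":0,"ax":-0.028,"ay":-0.173,"az":-0.105},{"dx":-2,"dy":-147,"dz":10,"ax":-0.057,"ay":-0.346,"az":-0.211},{"dx":-3,"dy":-220,"dz":24,"ax":-0.085,"ay":-0.519,"az":-0.316},{"dx":-3,"dy":-220,"dz":24,"ax":-0.085,"ay":-0.519,"az":-0.316},{"dx":-3,"dy":-220,"dz":24,"ax":-0.085,"ay":-0.519,"az":-0.316},{"dx":-3,"dy":-220,"dz":24,"ax":-0.085,"ay":-0.519,"az":-0.316},{"dx":-3,"dy":-220,"dz":24,"ax":-0.085,"ay":-0.519,"az":-0.316},{"dx":-3,"dy":-220,"dz":24,"ax":-0.085,"ay":-0.519,"az":-0.316},{"dx":-3,"dy":-220,"dz":24,"ax":-0.085,"ay":-0.519,"az":-0.316},{"dx":-3,"dy":-220,"dz":24,"ax":-0.085,"ay":-0.519,"az":-0.316},{"dx":-3,"dy":-220,"dz":24,"ax":-0.085,"ay":-0.519,"az":-0.316}]}}

```text
time: 10.35
eef_pos: [0.5028, -0.0676, 0.1575]
orientation: [0.257, -0.11, 0.96, 0.03]
wrist_force: [-0.2, 0.5, -3.0]
grip_width: 0.011
```

```bash
python3 - <<'E'
from tips import *
yaw,pit=np.radians(13.0),np.radians(29.8); F=frame(yaw,pit); a=F[:,0]
tcp=np.array([.5803,-.0517,.2137])+F@np.array([.0004,0,-.0097])
ob,p,R=cur(); print(p,ob["joint_pos"],ob["grip_width"],ob["wrist_force"])
Rt=toolR(yaw,pit)
for X in (tcp-.03*a,tcp): print(X,rel(p,R,X,Rt))
for nm in ("scene","top"):
    c=bot.capture(nm); u,v=proj(c,[p])[0].astype(int); crop(c,u-60,v-50,u+60,v+50,6,f"pics/pref_{nm}.png"); print(u-60,v-50)
E
```

```text
[ 0.5028 -0.0676  0.1575] [-0.299  -0.1577 -0.8829  0.3832  0.2551 -0.4678] 0.010997939468257478 [-0.1514  0.4516 -2.9983]
[ 0.56   -0.0564  0.1906] (array([-66.9816,  -2.0372,   0.4274]), array([0.0016, 0.0034, 0.0018]))
[ 0.5853 -0.0505  0.2055] (array([-96.9814,  -2.0926,   0.5303]), array([0.0016, 0.0034, 0.0018]))
259 140
285 159
```

View pics/pref_scene.png

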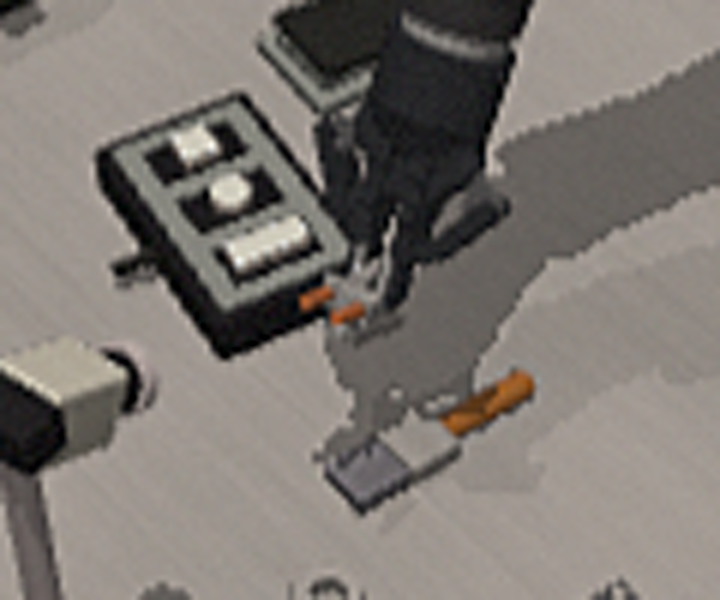

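View pics/pref_top.png

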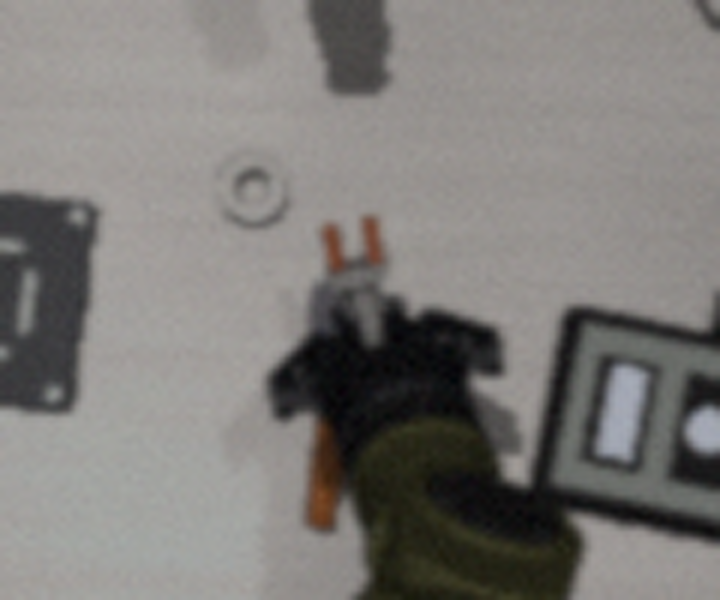

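The holder is gripped, tilted up towards the lens and clear of everything. The rods show in both views, at top crop (333,245) and (372,240). I'll advance to 15 mm short of the focus and then re-measure.

>>> {"name": "drive_tool", "arguments": {"targets": [{"dx":-35,"dy":-2,"dz":0.5,"ax":0,"ay":0.003,"az":0},{"dx":-60,"dy":-2,"dz":0.5,"ax":0,"ay":0.003,"az":0},{"dx":-75,"dy":-2,"dz":0.5,"ax":0,"ay":0.003,"az":0},{"dx":-82,"dy":-2,"dz":0.5,"ax":0,"ay":0.003,"az":0},{"dx":-82,"dy":-2,"dz":0.5,"ax":0,"ay":0.003,"az":0},{"dx":-82,"dy":-2,"dz":0.5,"ax":0,"ay":0.003,"az":0},{"dx":-82,"dy":-2,"dz":0.5,"ax":0,"ay":0.003,"az":0}]}}

```text
time: 11.03
eef_pos: [0.5704, -0.0545, 0.1963]
orientation: [0.254, -0.109, 0.96, 0.03]
wrist_force: [-0.2, -0.2, -3.0]
grip_width: 0.0109
```

```bash
python3 - <<'E'
from tips import *
yaw,pit=np.radians(13.0),np.radians(29.8); F=frame(yaw,pit); a=F[:,0]
ob,p,R=cur(); print(p,ob["joint_pos"],ob["grip_width"],ob["wrist_force"])
tcpT=np.array([.5803,-.0517,.2137])+F@np.array([.0004,0,-.0097])
print(rel(p,R,tcpT,toolR(yaw,pit)))
H=R.as_matrix()@np.diag([-1,1,-1]); grip=p-H@np.array([.0004,0,-.0097]); tip=grip+.058*H[:,0]; print("tip pred",tip, "yaw/pit",np.degrees([np.arctan2(H[1,0],H[0,0]),np.arcsin(H[2,0])]),"roll",np.degrees(np.arcsin(H[2,1])))
for nm in ("scene","top"):
    c=bot.capture(nm); pickle.dump(c,open(nm+"2.pkl","wb")); P=cloud(c)
    rods=[grip+H@np.array([.045,s*.011,0]) for s in (1,-1)]
    print(nm,"pred rod centres px",proj(c,rods)," tips",proj(c,[tip+s*.011*H[:,1] for s in (1,-1)]),"lens px",proj(c,[[.697,-.0248,.2823]]))
    u,v=proj(c,[tip])[0].astype(int); o=orange(c,(u-14,v-14,u+15,v+15)); n,l,st,ce=cv2.connectedComponentsWithStats(o)
    for i in range(1,n):
        if st[i,4]>4:
            q=P[l==i]; hc=(q-grip)@H*1000; print(st[i],ce[i],"holder coords mean",hc.mean(0),"x range",hc[:,0].min(),hc[:,0].max())
    crop(c,u-40,v-40,u+40,v+30,8,f"pics/f_{nm}.png"); print(u-40,v-40)
E
```

```text
[ 0.5704 -0.0545  0.1963] [-0.2196 -0.0751 -0.713   0.4585  0.2166 -0.3936] 0.010886132388845112 [-0.2089 -0.1916 -2.9823]
(array([-17.9705,   0.4822,  -0.2741]), array([ 0.0011, -0.0021, -0.0007]))
tip pred [ 0.6145 -0.0443  0.2333] yaw/pit [12.957  29.6822] roll 0.0755202250540368
scene pred rod centres px [[303.0296 196.9722]
 [297.8196 194.0233]]  tips [[300.8086 197.8222]
 [295.5729 194.8457]] lens px [[280.3713 202.9834]]
[295 192   6   5  15] [297.4 193.8] holder coords mean [ 35.3062 -18.1823  -5.2005] x range -154.65232644414152 58.3768476937915
[300 195   6   4  11] [303.     196.6364] holder coords mean [49.4182 12.9218  3.3507] x range 35.315744102245525 60.1917140062137
258 156
top pred rod centres px [[337.0478 177.2947]
 [343.6535 175.9606]]  tips [[336.3844 173.5837]
 [343.0119 172.2465]] lens px [[334.4957 144.2083]]
299 132
```

View pics/f_scene.png

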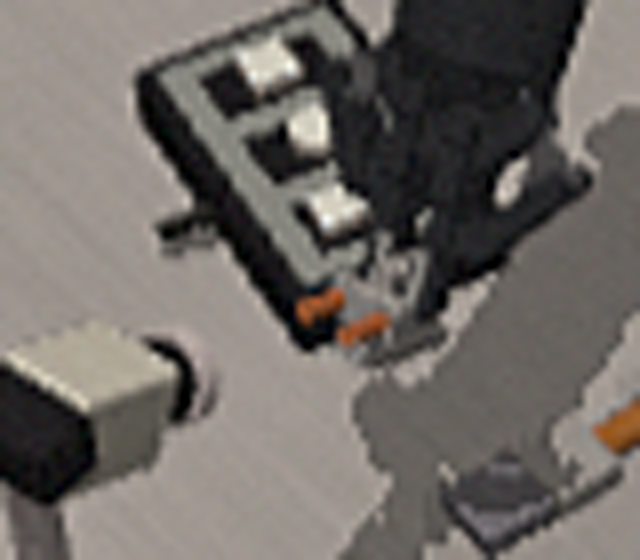

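View pics/f_top.png

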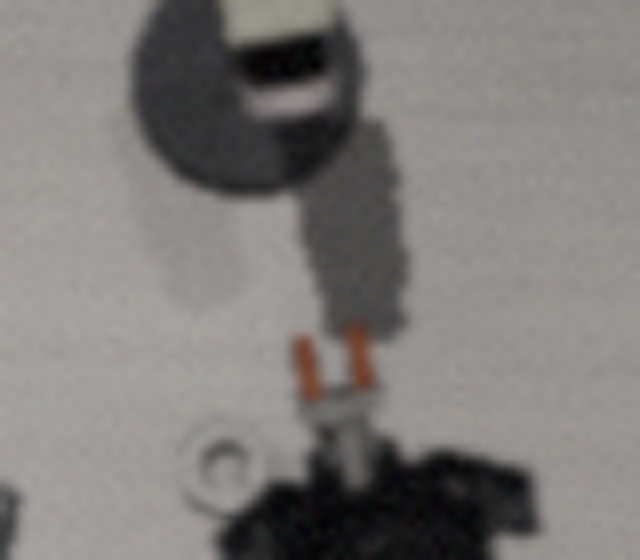

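The observed rods match the prediction to within a pixel in both views, for example top (336.9,177.8) against predicted (337.0,177.3), so the holder has not slipped. The lens is now the main uncertainty, so I'll average several frames and re-fit the head.

```bash
cat > fit2.py <<'E'
from tips import *
from camfit import pl
for nm in ("top","scene"):
    cs=[bot.capture(nm) for _ in range(8)]
    Z=np.array([c["range_z"] for c in cs]); Z[Z==0]=np.nan
    c=dict(cs[0]); c["range_z"]=np.nan_to_num(np.nanmedian(Z,0)).astype(np.float32); c["img"]=np.mean([k["img"] for k in cs],0).astype(np.uint8)
    pickle.dump(c,open(nm+"A.pkl","wb"))
E
sed -i 's/^for nm,c,(x0.*$/if __name__=="__main__":\n  t=load("topA");s=load("sceneA")\n  for nm,c,(x0,y0,x1,y1),th in (("top",t,(320,104,348,152),(110,)),("scene",s,(246,190,290,222),(150,))):/; ' camfit.py
python3 - <<'E'
L=open('camfit.py').read().split('\n'); i=[k for k,x in enumerate(L) if x.strip().startswith('for nm,c')][0]
open('camfit.py','w').write('\n'.join(L[:i+1]+['  '+x for x in L[i+1:]]))
E
python3 fit2.py; python3 camfit.py; sed -i 's/top0/topA/;s/scene0/sceneA/' lensfit.py; sed -i 's/C=np.array.*/C=np.array([.7503,-.0125,.3136])/' lensfit.py; python3 lensfit.py
```

```text
top white [325 118  16  19 238]
top plane c [ 0.739  -0.0165  0.3321] n [-0.4807 -0.1171  0.869 ] 0.0013520746514497 172 pitch 29.651823570131647 yaw 13.688581939938432
rect ((-0.5558013916015625, -0.022558212280273438), (55.718719482421875, 41.37745666503906), 14.953937530517578)
dir [0.8472 0.1937 0.4947] yaw 12.880444182629997 pit 29.649373199370903
dir [-0.2263  0.974   0.0061] yaw 103.07822328536086 pit 0.3474517418488693
ctr top face [ 0.7386 -0.0165  0.3318] axis ctr [ 0.7491 -0.0139  0.3127]
scene white [258 196  22  11 127]
top plane c [ 0.741  -0.0155  0.3355] n [-0.482  -0.1049  0.8699] 0.00031443094893375415 68 pitch 29.555243724676707 yaw 12.273759192941066
rect ((-1.345357894897461, -0.1707611083984375), (59.266143798828125, 40.38094711303711), 14.153801918029785)
dir [0.8496 0.1868 0.4933] yaw 12.40281497344149 pit 29.555181359796855
dir [-0.2142  0.9768 -0.001 ] yaw 102.37141475198474 pit -0.05537517865912881
ctr top face [ 0.7398 -0.0156  0.3349] axis ctr [ 0.7504 -0.0133  0.3157]
top
-65 10 l -16..15 mid -0.3 n max 21 med 17 grey 94
-60 24 l -17..19 mid 0.7 n max 21
[... 1940 characters left out ...]
4
20 26 l -16..22 mid 2.9 n max 24 med 20 grey 121
25 42 l -24..22 mid -0.7 n max 23 med 20 grey 118
30 36 l -24..22 mid -1.1 n max 21 med 18 grey 22
35 34 l -24..22 mid -1.1 n max 17 med 15 grey 30
40 56 l -25..22 mid -1.9 n max 15 med 9 grey 30
45 52 l -23..21 mid -0.9 n max 12 med 3 grey 23
50 33 l -25..19 mid -2.8 n max 10 med 7 grey 31
top enclosing ((774.443115234375, -13.918842315673828), 57.85053253173828) bbox [723.849  -63.5741] [824.1709  42.7429]
scene enclosing ((777.430419921875, -4.890445709228516), 57.17394256591797) bbox [725.1605 -59.7916] [833.5074  51.1114]
pillar [[ 0.7721 -0.0098  0.0641]
 [ 0.7823 -0.0014  0.1576]
 [ 0.7878  0.0009  0.2408]]
base z 0.017106619445628378
```

```bash
python3 - <<'E'
from tips import *
F=frame(np.radians(12.75),np.radians(29.6)); a=F[:,0]
C=np.array([.7503,-.0128,.3136])
for nm,(x0,y0,x1,y1) in (("topA",(320,104,348,152)),("sceneA",(246,190,290,222))):
    c=load(nm);P=cloud(c); k=np.zeros(P.shape[:2],bool);k[y0:y1,x0:x1]=1;k&=P[...,2]>.27
    q=(P[k]-C)@F*1000; q=q[(q[:,0]<-45)]; print(nm,len(q),np.sort(q[:,0])[:14])
    # predicted front-rim silhouette vs image
    al=np.radians(np.arange(0,360,45))
    for L in (-.060,-.064,-.068): print(L,np.round(proj(c,[C+L*a+.02*(np.cos(x)*F[:,2]+np.sin(x)*F[:,1]) for x in al])-np.array([x0,y0]),1).tolist())
    g=c["img"].mean(2)
    if nm=="topA":
        print(g[136:152,324:346].astype(int))
    else: print(g[192:216,268:290].astype(int))
E
```

```text
topA 73 [-63.4488 -63.0401 -62.8679 -62.5805 -62.4649 -62.3766 -61.864  -61.6881
 -60.5851 -60.3225 -59.9845 -59.6107 -59.539  -59.4858]
-0.06 [[15.1, 40.9], [10.4, 41.3], [8.2, 40.5], [9.5, 39.1], [13.7, 37.8], [18.2, 37.4], [20.6, 38.1], [19.3, 39.6]]
-0.064 [[15.3, 42.2], [10.7, 42.5], [8.4, 41.7], [9.7, 40.3], [13.9, 38.9], [18.4, 38.6], [20.8, 39.3], [19.5, 40.8]]
-0.068 [[15.5, 43.4], [10.9, 43.8], [8.6, 43.0], [10.0, 41.5], [14.1, 40.1], [18.6, 39.8], [21.0, 40.5], [19.7, 42.0]]
[[ 53  53  65 100 124 129 128 123 114 102  92  74  63  54  51  52  55  55
   72 108 132 141]
 [ 53  54  57  74  88  83  71  62  53  45  37  28  19  13  15  32  46  52
   58  84 122 140]
 [ 53  52  51  50  47  32  21  15  13  12   9  12   9   7  11  28  45  52
   54  73 118 140]
 [ 54  53  52  44  33  19   8   7   6   8   7   6   7  10  13  27  47  53
   53  68 111 136]
 [ 53  53  50  44  37  23  11   5   8   7   9   8  11  11  19  36  57  58
   54  61  94 127]
 [ 51  51  50  48  47  35  18  14  13  16  17  19  26  36  50  65  73  66
   57  63  96 128]
 [ 48  49  49  50  59  58  47  40  43  49  56  63  
[... 2902 characters left out ...]
6  42  32  84 117 138 150 156
  156 152 151 150]
 [  9  41  89  87  87  85  85  85  84  79  97 113 112 144 146 157 156 153
  153 155 153 151]
 [ 11  32  91  87  85  84  84  82  80  76 129 152 149 157 155 153 153 153
  152 152 154 153]
 [ 12  13  93  86  84  84  84  82  78  70 128 156 153 153 151 151 153 154
  153 151 151 153]
 [ 12   3  92  87  83  84  82  81  76  82 151 154 151 150 151 151 150 153
  153 152 151 151]
 [ 15   4  71  85  83  81  79  76  69 104 159 154 153 150 150 152 151 150
  152 153 150 151]
 [ 10  33  72  83  79  75  72 105  91 148 157 153 153 151 149 150 152 150
  150 152 152 151]
 [ 36  70  78  77  88  96 143 150 143 159 155 154 153 151 150 149 150 151
  150 149 151 151]]
```

The re-fit gives pitch 29.6°, yaw 12.75° and the glass 63 mm ahead of the head centre. The rim edges in both pictures agree to within about 1 mm. Now the final approach.

```bash
cat > fin.py <<'E'
from tips import *
yaw,pit=np.radians(12.75),np.radians(29.6); F=frame(yaw,pit); a=F[:,0]
C=np.array([.7503,-.0128,.3136]); lens=C-.063*a; focus=lens-.08*a; OFF=np.array([.0004,0,-.0097])
tcp=focus-.058*a+F@OFF
ob,p,R=cur()
if __name__=="__main__":
    print("lens",lens,"focus",focus,"p",p,ob["grip_width"],ob["time"])
    print(rel(p,R,tcp,toolR(yaw,pit)))
E
python3 fin.py
```

```text
lens [ 0.6969 -0.0249  0.2825] focus [ 0.629  -0.0402  0.243 ] p [ 0.5721 -0.0548  0.1979] 0.011014758585192474 11.9333
(array([-15.7554,   1.607 ,  -0.4001]), array([0.0024, 0.0041, 0.0036]))
```

>>> {"name": "drive_tool", "arguments": {"targets": [{"dx":-8,"dy":1,"dz":-0.4,"ax":0.002,"ay":0.004,"az":0.004},{"dx":-13,"dy":1.6,"dz":-0.4,"ax":0.002,"ay":0.004,"az":0.004},{"dx":-15.8,"dy":1.6,"dz":-0.4,"ax":0.002,"ay":0.004,"az":0.004},{"dx":-15.8,"dy":1.6,"dz":-0.4,"ax":0.002,"ay":0.004,"az":0.004},{"dx":-15.8,"dy":1.6,"dz":-0.4,"ax":0.002,"ay":0.004,"az":0.004},{"dx":-15.8,"dy":1.6,"dz":-0.4,"ax":0.002,"ay":0.004,"az":0.004},{"dx":-15.8,"dy":1.6,"dz":-0.4,"ax":0.002,"ay":0.004,"az":0.004},{"dx":-15.8,"dy":1.6,"dz":-0.4,"ax":0.002,"ay":0.004,"az":0.004},{"dx":-15.8,"dy":1.6,"dz":-0.4,"ax":0.002,"ay":0.004,"az":0.004},{"dx":-15.8,"dy":1.6,"dz":-0.4,"ax":0.002,"ay":0.004,"az":0.004},{"dx":-15.8,"dy":1.6,"dz":-0.4,"ax":0.002,"ay":0.004,"az":0.004},{"dx":-15.8,"dy":1.6,"dz":-0.4,"ax":0.002,"ay":0.004,"az":0.004}]}}

```text
time: 12.93
eef_pos: [0.5848, -0.0503, 0.2061]
orientation: [0.254, -0.107, 0.961, 0.029]
wrist_force: [0.7, -0.1, -2.2]
grip_width: 0.0106
```

```bash
python3 fin.py; python3 - <<'E'
from fin import *
H=R.as_matrix()@np.diag([-1,1,-1]); grip=p-H@OFF; tip=grip+.058*H[:,0]
print("tip",tip,"in lens axes rel focus mm",F.T@(tip-focus)*1000)
for nm in ("top","scene"):
    cs=[bot.capture(nm) for _ in range(8)]
    Z=np.array([c["range_z"] for c in cs]); Z[Z==0]=np.nan
    c=dict(cs[0]); c["range_z"]=np.nan_to_num(np.nanmedian(Z,0)).astype(np.float32); c["img"]=np.mean([k["img"] for k in cs],0).astype(np.uint8)
    pickle.dump(c,open(nm+"F.pkl","wb")); P=cloud(c)
    u,v=proj(c,[tip])[0].astype(int)
    x0,y0=u-15,v-15; hsv=cv2.cvtColor(c["img"],cv2.COLOR_RGB2HSV)
    o=np.zeros(P.shape[:2],np.uint8); s=slice(y0,y0+32),slice(x0,x0+34)
    o[s]=((hsv[...,0]<18)&(hsv[...,1]>90)&(hsv[...,2]>60))[s]
    n,l,st,ce=cv2.connectedComponentsWithStats(o)
    print(nm,"pred rods",proj(c,[grip+H@np.array([.045,k*.011,0]) for k in (1,-1)]).tolist())
    for i in range(1,n):
        if st[i,4]>6:
            q=((P[l==i]-grip)@H)*1000; q=q[(abs(q[:,0]-45)<25)&(abs(q[:,2])<15)]
            A=np.c_[q[:,0]-45,np.ones(len(q))]; sy=np.linalg.lstsq(A,q[:,1],rcond=None)[0]; sz=np.linalg.lstsq(A,q[:,2],rcond=None)[0]
            print(st[i],ce[i],"med",np.median(q,0),"x",q[:,0].min(),q[:,0].max(),"slope y,z deg",np.degrees([sy[0],sz[0]]),"at45",sy[1],sz[1])
    # general holder points
    crop(c,u-45,v-40,u+45,v+35,8,f"pics/fin_{nm}.png")
E
```

```text
lens [ 0.6969 -0.0249  0.2825] focus [ 0.629  -0.0402  0.243 ] p [ 0.5848 -0.0503  0.2061] 0.010643160554616034 12.9333
(array([-0.0275,  0.0269,  0.0224]), array([ 0.0004,  0.0001, -0.0006]))
tip [ 0.629  -0.0403  0.243 ] in lens axes rel focus mm [-0.0283 -0.0628  0.0269]
top pred rods [[335.9470360600897, 172.29825748759856], [342.5933834403427, 170.9886579620157]]
[341 168   4   8  22] [342.4545 171.1818] med [46.234  -9.9036  3.0054] x 31.090712481448282 57.13159567854636 slope y,z deg [4.2559 6.7402] at45 -9.673966453749307 2.216858113996525
[335 170   3   7  15] [335.8667 173.0667] med [43.8159 11.8653  3.0471] x 34.022305314096805 54.57521936467256 slope y,z deg [ 2.4822 -3.3888] at45 11.938390120395722 3.128277629984992
scene pred rods [[300.2021920819081, 198.00165753007857], [294.97214117801036, 194.99160680767625]]
[292 193   7   4  21] [294.8571 194.4762] med [48.8098 -9.622   3.3438] x 32.48043144570476 59.25612103896206 slope y,z deg [-4.9729 -3.4121] at45 -9.824546111815124 3.082115367912956
[297 196   7   4  17] [299.9412 197.7059] med [51.7219 12.8902  3.8724] x 34.90616095332268 59.38712968608932 slope y,z deg [-5.1915 -3.2972] at45 12.854676367801888 3.775260512317834
```

View pics/fin_scene.png

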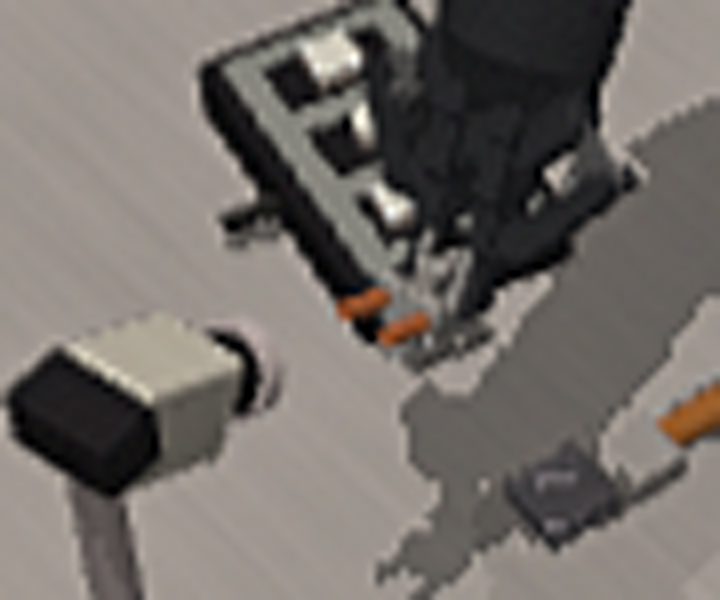

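View pics/fin_top.png

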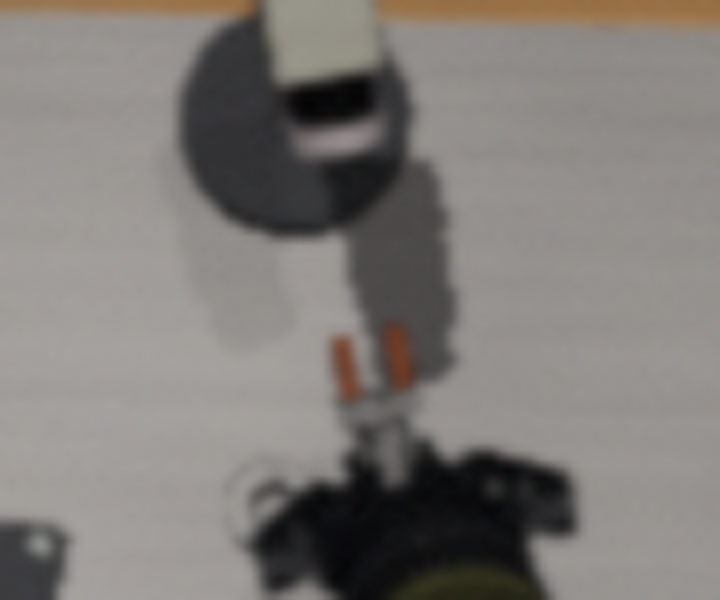

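The rods match the prediction to within about half a pixel in both views, at scene crop (363,303)/(404,327) and top crop (344,368)/(398,356). The tip is on focus to 0.1 mm by the arm's own reading. Depth suggests the holder sits about 0.6–1 mm to the left, so I'll trim that and settle.

>>> {"name": "drive_tool", "arguments": {"targets": [{"dx":0,"dy":-0.6,"dz":0,"ax":0,"ay":0,"az":0},{"dx":0,"dy":-0.6,"dz":0,"ax":0,"ay":0,"az":0},{"dx":0,"dy":-0.6,"dz":0,"ax":0,"ay":0,"az":0},{"dx":0,"dy":-0.6,"dz":0,"ax":0,"ay":0,"az":0},{"dx":0,"dy":-0.6,"dz":0,"ax":0,"ay":0,"az":0},{"dx":0,"dy":-0.6,"dz":0,"ax":0,"ay":0,"az":0},{"dx":0,"dy":-0.6,"dz":0,"ax":0,"ay":0,"az":0},{"dx":0,"dy":-0.6,"dz":0,"ax":0,"ay":0,"az":0},{"dx":0,"dy":-0.6,"dz":0,"ax":0,"ay":0,"az":0},{"dx":0,"dy":-0.6,"dz":0,"ax":0,"ay":0,"az":0}]}}

```text
time: 14.57
eef_pos: [0.585, -0.0508, 0.2061]
orientation: [0.254, -0.107, 0.961, 0.029]
wrist_force: [-0.1, 0.2, -2.5]
grip_width: 0.0112
```

```bash
python3 fin.py; python3 - <<'E'
from tips import *
o=bot.observe(); print(o["qvel"],o["wrist_force"],o["grip_width"],o["time"])
a=load("scene0")["img"].astype(int); b=bot.capture("scene"); pickle.dump(b,open("sceneZ.pkl","wb")); cv2.imwrite("pics/end_scene.png",b["img"][:,:,::-1])
E
```

```text
lens [ 0.6969 -0.0249  0.2825] focus [ 0.629  -0.0402  0.243 ] p [ 0.585  -0.0508  0.2061] 0.011224106909516156 14.5667
(array([0.0129, 0.5886, 0.0199]), array([ 0.0004,  0.0001, -0.0005]))
[-0.0009 -0.002   0.0005  0.0016  0.0011 -0.0004] [-0.0693  0.1699 -2.4611] 0.011224106909516156 14.5667
```

View pics/end_scene.png

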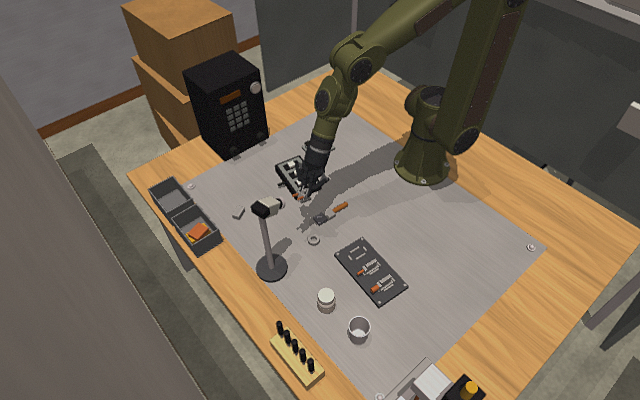

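The picture shows the holder in front of the lens near (297,197). The other two holders, brush, collar, jar and cup are where they started, and the arm is still, so I'm handing in.

```bash
python3 -c "
from rig import bot
print(bot.sign_off())"
```

```text
the job is handed in; nothing more can be done
None
```

I pressed the round, square and long keys fully down, in that order. I then lifted the two-rod holder out of its nest and handed the job in at about 14.6 s, with the arm holding it still at the inspection camera.

- **Keys:** each one stopped at z ≈ 0.046 m with 15 to 21 N on the wrist, well above the 4.5 N spring. All three came back up after release.
- **Final pose:** by the arm's reading, with the lens position taken from my measurements, the rod tips were within 0.1 mm of the focus point. The holder was aligned to the camera's line of sight (29.6° up, 12.75° yaw) to about 0.05°.
- **Disagreement in the checks:** rod positions in both views matched the prediction to within about 0.8 px. Depth readings suggested the holder sat about 1 mm to the left, so I moved it 0.6 mm to the right. I did not re-measure the rods after that shift.
- **Remaining uncertainty:** the lens position is good to about 1 to 2 mm, from camera calibration. The rods' own direction could only be measured coarsely, to a few degrees. I relied on the grip not slipping, and the lift showed no slip beyond about 1 mm.
- **Surroundings:** the last picture, checked by eye, showed the other two holders, brush, collar, jar and cup unmoved. Nothing touched the inspection camera.

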